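# Close the glue press on a brick-laid blank and lock its castle nut

### The job

Finish the brick-laid blank in the glue press: take the full-length block that stands on edge on the bench and lay it flat in the empty place at the open end of the top course, under the strap's foot, in running bond with the course below, butted against the half block and flush at the sides. Screw the castle nut down clockwise until the foot grips the block, then turn it on just a little further, no more than to the first slot that comes in line with the cross hole in the stud. Push the cotter straight through slot and hole until its eye meets the nut, so that the nut cannot work loose, let go, and leave the other things on the bench where they are.

Things in the scene. Friction and masses are not known exactly. Their poses are not given: they have to be found in the camera images.
- long_block_mid (a point): Centre of the loose full-length wooden block, 110 x 52 x 30 mm, 0.08 to 0.15 kg, which starts standing on edge, 52 mm high. Own x axis across its 30 mm thickness, y along its length, z along its 52 mm width. half_block, this block and base_block stand side by side about 30 mm apart, the first two in either order.
- block_seat (a point): Centre of that block's empty place in the press, 97 mm up; y along the press, away from the stud, to the open end; x across; z up. The laid block has its length along y, its 30 mm upright. Floor of the place: second course, 82 mm up, 52 mm wide, with a joint under this point, ending flush with the laid block at y = +55 mm. The fixed half block begins at y = -55 mm. Sides and open end are free.
- press: Fixed glue press: board 116 (x) x 320 (y) x 22 mm, origin under its centre. Along its middle line: guide post 20 mm thick at y = -130 mm (top z = 185), stud at y = -45, block courses 52 mm wide from y = -15 to +150. A strap 46 mm wide runs over them from the post to y = +90 mm, half over the block's place; a boss on its end reaches 40 mm over the laid block's top.
- foot: Cork-faced sprung foot, a 38 mm disc under the strap's end, at y = +65 mm in the press; origin at the centre of its underside. At first it hangs 2.5 to 5.5 mm over the top of the laid block's place: the block is slid in along -y from the open end, its last 50 mm going under the strap. Goes down 2.86 mm per rad of the nut; pushes back with 15 N per mm.
- nut (a joint): Castle nut's turn in rad, growing as it is screwed down (clockwise from above). Starts at -0.5 to 0.25; the foot touches the laid block at about 1.3; the first slot after that comes in line at 1.95 to 2.35, as the stud stands. Nut, strap and foot go down together, 18 mm a turn. Takes about 0.25 Nm, rising to 0.4, and stays where it is left.
- nut_mid (a point): On the nut's axis, half-way up its hexagon: 56 mm across flats (grip there), 26 mm high, standing on a 62 mm washer on the strap. Over it a round crown, 52 mm wide, 16 mm high, with six slots 14 mm wide, 13 mm deep, one over each flat. The stud's end rises through it to 191 mm above the bench. x axis: square to a pair of flats, along a slot.
- nut_slot_a (a point): On the nut's axis, at half the depth of the slots; x axis along one of the three slot lines (a slot at either end of it).
- nut_slot_b (a point): The same for the second slot line, 60 degrees on.
- nut_slot_c (a point): The same for the third slot line, 120 degrees on.
- stud_hole (a point): Centre of the 13 mm cross hole through the fixed stud (25 mm thick), 174 mm above the bench; x axis along the hole, 0.25 rad or less off the press's x axis. A bright line scribed across the stud's end runs along the hole. With the nut tight the slots stand level with the hole.
- cotter_eye (a point): Centre of the cotter's eye. Cotter: steel bar 8 mm thick, lying flat on the bench; flat eye 24 mm wide and 38 mm long, its sides straight for 16 mm, then a straight shank 60 mm long with a tapered point. x axis from the eye along the shank; the shank begins 18 mm from this point. z up. 0.06 kg.
- cotter_mid (a point): Middle of the cotter's shank, 48 mm from the eye's centre; x towards the point.
- cotter_tip (a point): The cotter's point, 78 mm from the eye's centre.
- half_block_mid (a point): Centre of a left-over loose half block, 55 mm long, 30 mm thick, standing on edge 52 mm high (x across the thickness, y along the length). Not needed; leave it.
- base_block: Planed wooden block lying on the bench, 85 (x) x 200 (y) x 45 mm high, origin under its centre. Leave it.
- sanding_block: Cork sanding block, 57 (x) x 87 (y) x 29 mm high, origin under its centre. The bench between it and the standing blocks is free. Leave it.
- cotter: The same cotter; origin under its eye's centre.
- long_block: The same full-length block; origin at the middle of the face it stands on at the start.
There are look-alikes about, which are no part of the job. Of the things shaped like the cotter, the bare steel one is meant.

How it is judged (in metres and radians):
On the way, in this order (a step that is already met when the one before it is completed fails the run):
1. the full-length block lies flat in its place in the top course (x of long_block_mid in the frame of block_seat between -0.006 and 0.006 m and y of long_block_mid in the frame of block_seat between -0.008 and 0.008 m and z of long_block_mid in the frame of block_seat between -0.004 and 0.004 m and angle between the y axis of long_block_mid and the y axis of block_seat, either way round below 0.08 rad and angle between the x axis of long_block_mid and the z axis of block_seat, either way round below 0.08 rad), for 0.2 s.
2. the nut is screwed down until the foot presses on the block (all of step 1 and contact force between foot and long_block above 8 N), for 0.05 s.
3. the nut is turned on until a slot is in line with the stud's cross hole (all of step 2 and angle between the x axis of any of nut_slot_a, nut_slot_b, nut_slot_c and the x axis of stud_hole, either way round below 0.105 rad), for 0.1 s.
4. the cotter is through slot and hole (all of step 3 and distance between cotter_mid and stud_hole below 0.01 m and horizontal distance between cotter_tip and stud_hole above 0.026 m and angle between the x axis of cotter_mid and the x axis of stud_hole, either way round below 0.2 rad), for 0.2 s.
At the end, for the whole second after the job is handed in: Long block flat in its place (6 mm across, 8 along, 4 in height, 0.08 rad); foot presses on it with 8 N or more; a slot within 0.105 rad of the stud's hole; cotter released, through both: mid-shank within 10 mm of the hole's centre, point 26 mm or more from the axis, within 0.2 rad of the hole (all of step 4 and linear speed of each of cotter, long_block below 0.02 m/s); the robot touches nothing.
It fails at once if the nut is forced past the first slot in line (the foot presses with over 60 N) (contact force between foot and long_block above 60 N).
It fails at once if another thing on the bench is pushed away (distance of any of half_block_mid, base_block, sanding_block from where it was at the start of the episode above 0.03 m).
It also fails if it takes over 72 s, if anything falls off the work surface, if the arm or the gripper's body presses on something with over 40 N, if the wrist force passes 120 N, or if a joint passes its speed limit or range.

### The arm

A 6-joint arm with a two-finger parallel gripper is mounted at the origin on a cart in front of the work surface, level with it; the furniture and walls round the work are solid. World frame = base frame: x ahead of the robot, y to its left, z up, the work surface at z = 0. Lengths are in mm, angles in rad, forces in N, time in s.
With the tool pointing down it reaches from about 300 to 775 mm from the base axis. Payload 14.6 kg.
Tool frame: the origin (TCP) lies between the finger pads; the fingertips stand manip.finger_overhang ahead of it and the grasp point (between the pads) lies 2 mm behind it (manip.finger_overhang is the distance from the TCP to the fingertips, in mm); z points along the fingers, y is the direction in which the jaws open and shut (so a half turn about z gives the same grasp; the last joint's range is limited). The gripper opens to 94 mm and grips with 3 to 60 N. Pads are 16 mm wide; open, the fingers measure 119 mm over their backs; the gripper's body (75 mm by 177 mm) begins 78 mm behind the grasp point.
Start: joints at [-1.178, 0.3, 1.521, -0, 1.321, -0.067], TCP at [244.065, -492.871, 186.746] pointing down, gripper open.
Joint ranges: [-3.03, 3.03], [-0.79, 2.21], [0.23, 2.52], [-1.04, 4.18], [0, 3.07], [-2.55, 2.55]. Speed limits (rad/s): [2.22, 2.22, 2.57, 3.14, 3.14, 3.14].

### API

Orientations are given as [roll, pitch, yaw] about the fixed x, y, z axes, in that order (R = Rz(yaw) Ry(pitch) Rx(roll)).
In Python, from cell import manip gives the robot as it stands.
- The arm moves only by the tool drive_tool, never from a script. Its argument "steps" is a list of rows, each an object with "delta_pos": the shift along the world's x, y, z in mm, a list of three; "yaw": the turn about the world's z in rad; "hand": the finger opening in mm, from 0 to 94. A call has 1 to 5 rows; each row shifts and turns the commanded pose from where the row before left it; what a row does not reach is not made up. A row lasts 1/12 s, in which the tool goes at most 41.7 mm and 7.16 degrees, less where a joint would pass 70% of its speed; a pose out of reach is approached as far as the arm can. A call is refused whole if a number of a shift passes 41.7 or a number of a turn 0.125, either way. A call with a gripper value outside its range is refused whole. The fingers move at their own pace and stop on an object; "squeeze" is the grip in N (left out, the last holds). Time passes only in rows, so rows that do not move let the fingers close. It gives the time, the measured TCP pose, the force and the opening at its end, in the units of the state.
- manip.read_state(): the state, without advancing time (a new reading comes with each control period).
- manip.camera(name): name is "scene" or "top"; returns a dict with "frame" (420x560x3 uint8, red, green, blue), "range_z" (420x560 float32, mm along the optical axis (not along the pixel's ray), 0 where there is no reading), "intrinsics" (3x3 intrinsics, pixels), "position" and "attitude" of the camera in the world. Camera axes: x right, y down, z forward; pixel columns grow to the right and rows downward; lengths in mm; the calibration is good to about 2 mm. A picture is of the moment at which its call begins.
- manip.sign_off(): hands the job in, once; it reports no verdict.
The state is a dict: "clock": time; "joints": joint angles; "qd": joint speeds; "effort": joint torques, N m; "eef_pos": TCP position; "eef_rot": TCP orientation; "wrist_force": force on the tool from outside, world axes, zero at the start; "moment": the same for the moment, N m; "finger_gap": finger opening in mm.
Only numpy, scipy, OpenCV 4.12 (cv2) and the standard library are available. Lean on these libraries where they do the work, as an engineer would, in place of code of your own. Each camera call takes 0.05 s, during which the arm holds its last target.

## Working session

There is one attempt and no reset: what is moved stays moved. The work goes in short steps, Python scripts to look and compute and a tool call to move; the robot and the scene stay as the last step left them, time stands still between calls to the robot, and variables do not carry over. Pictures are saved under pics/ and viewed, and the job is handed in when it is done.

Besides the shell and the picture viewer there is one more tool, called after "Emit:" as name(argument=value, ...), one argument or row to a line, values as JSON. drive_tool: Moves the arm, as the interface text tells. Its arguments: {"type":"object","properties":{"steps":{"type":"array"},"squeeze":{"type":"number"}},"required":["steps"]}

```bash
ls; mkdir -p pics; cat > h.py <<'E'
from cell import manip
import numpy as np, cv2
def snap(n,tag):
    c=manip.camera(n); np.savez(f'{tag}.npz',**{k:np.array(v) for k,v in c.items()})
    return c
def save(img,name): cv2.imwrite('pics/'+name,cv2.cvtColor(img,cv2.COLOR_RGB2BGR))
E
python3 - <<'E'
from h import *
print(manip.finger_overhang, manip.read_state())
for n in('scene','top'):
    c=snap(n,n+'0'); save(c['frame'],n+'0.png'); print(n,c['intrinsics'],c['position'],c['attitude'])
E
```

```text
pics
17.0 {'clock': 0.0, 'joints': array([-1.17759697e+00,  3.00446192e-01,  1.52158617e+00, -1.71698456e-05,
        1.32069960e+00, -6.65596982e-02]), 'qd': array([ 7.36686843e-05,  3.19287478e-04,  5.38846685e-04,  3.24988986e-04,
        1.57257746e-03, -1.21764247e-03]), 'effort': array([ 2.79213069e-03, -5.31800258e+01, -3.52733982e+01,  7.09813088e-02,
        2.44384323e-02, -8.89295166e-05]), 'eef_pos': array([ 243.95565243, -492.61618681,  186.19785525]), 'eef_rot': array([-3.14045476e+00, -5.91819531e-05,  4.59763282e-01]), 'wrist_force': array([ 0.51217199,  0.17434863, -0.25277084]), 'moment': array([-0.03606657, -0.04072972, -0.03488299]), 'finger_gap': 94.04952561908999}
scene [[505.52223055   0.         278.34188481]
 [  0.         505.52223055 212.07116193]
 [  0.           0.           1.        ]] [-532.09000997 -710.62029644  810.86604285] [-2.06146373e+00 -4.11821947e-04 -9.50550420e-01]
top [[524.04642262   0.         280.3409832 ]
 [  0.         524.04642262 217.24372645]
 [  0.           0.           1.        ]] [ 379.35796225   24.11213721 1363.36714279] [-3.02347584e+00 -1.02524968e-03 -1.58571898e+00]
```

View pics/scene0.png

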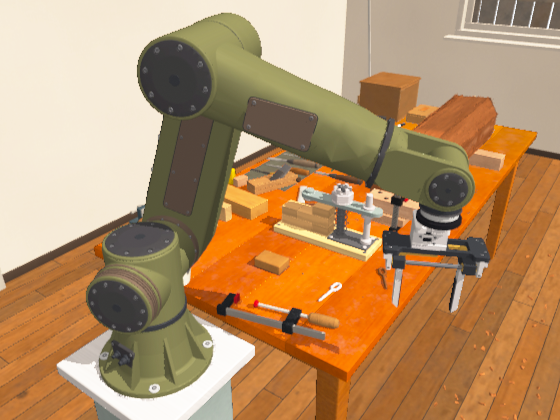

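View pics/top0.png

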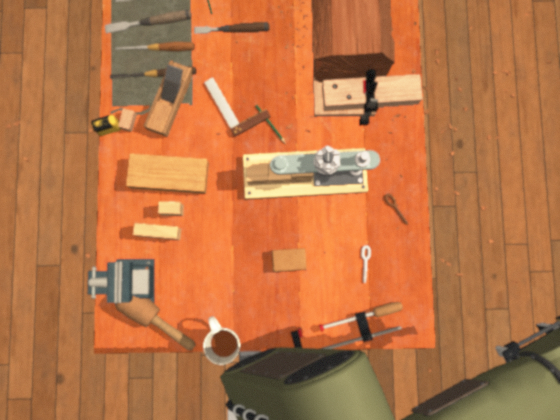

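```bash
cat >> h.py <<'E'
from scipy.spatial.transform import Rotation as Ro
def cloud(c):
    K=c['intrinsics'];h,w=c['range_z'].shape;u,v=np.meshgrid(np.arange(w),np.arange(h));z=c['range_z']
    P=np.stack([(u-K[0,2])/K[0,0]*z,(v-K[1,2])/K[1,1]*z,z],-1)
    R=Ro.from_euler('xyz',c['attitude']).as_matrix()
    W=P@R.T+c['position']; W[z==0]=np.nan; return W
def ray(c,u,v,z):
    K=c['intrinsics'];d=Ro.from_euler('xyz',c['attitude']).as_matrix()@np.array([(u-K[0,2])/K[0,0],(v-K[1,2])/K[1,1],1])
    return c['position']+d*(z-c['position'][2])/d[2]
def proj(c,p):
    K=c['intrinsics'];q=Ro.from_euler('xyz',c['attitude']).as_matrix().T@(np.array(p)-c['position'])
    return K[0,0]*q[0]/q[2]+K[0,2],K[1,1]*q[1]/q[2]+K[1,2]
def crop(c,x0,y0,x1,y1,s,name):
    f=c['frame'][y0:y1,x0:x1]; f=cv2.resize(f,None,fx=s,fy=s,interpolation=cv2.INTER_CUBIC); save(f,name)
def load(t): return dict(np.load(t+'.npz'))
E
python3 - <<'E'
from h import *
c=load('top0'); W=cloud(c)
for n,u,v in [('base',166,173),('half',169,208),('long',156,232),('sand',289,260),('cot',366,247),('cotB',396,208),('press',306,190),('table',250,300),('foot/end?',280,163),('post?',368,160)]:
    print(n,W[v,u].round(1))
crop(c,225,130,425,290,4,'t0a.png'); crop(c,90,130,220,260,4,'t0b.png')
s=load('scene0'); crop(s,200,150,410,310,3,'s0a.png')
E
```

```text
base [654.3 311.5  43.9]
half [562.8 301.5  50.6]
long [502.4 333.6  50.4]
sand [428.    0.   28.8]
cot [ 459.2 -199.8   10.3]
cotB [ 560.2 -282.3    6.3]
press [608.9 -47.3  20.5]
table [327.8 101.7  -3.6]
foot/end? [652.3  19.6 149.7]
post? [ 656.1 -188.2  151.4]
```

View pics/t0a.png

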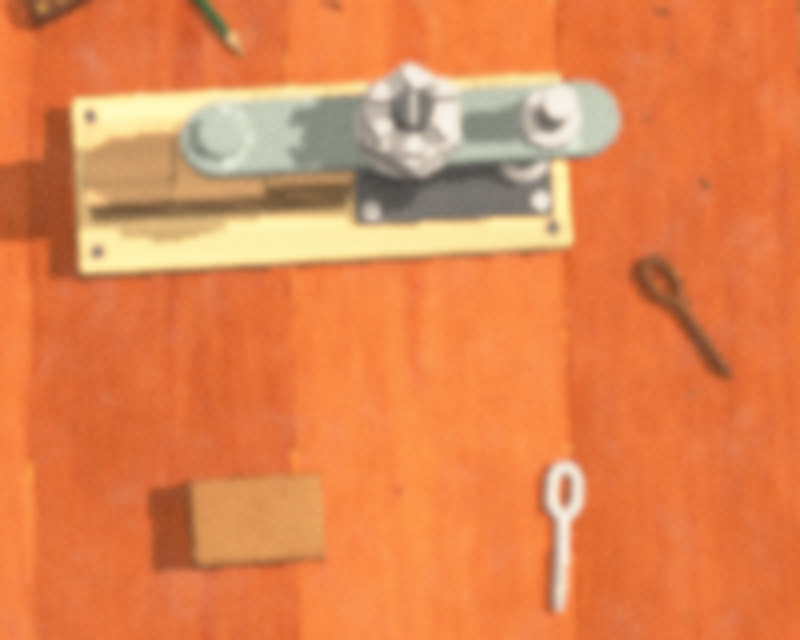

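View pics/t0b.png

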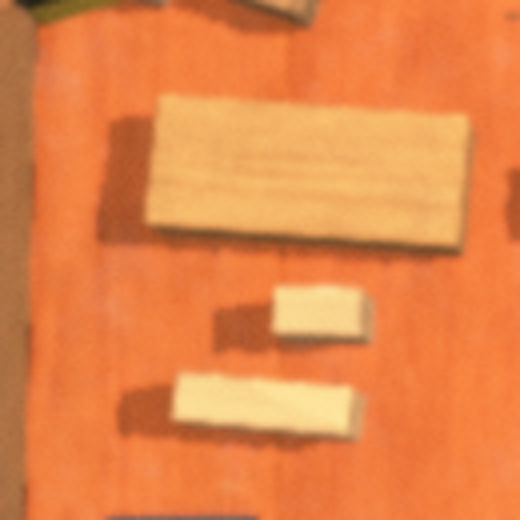

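View pics/s0a.png

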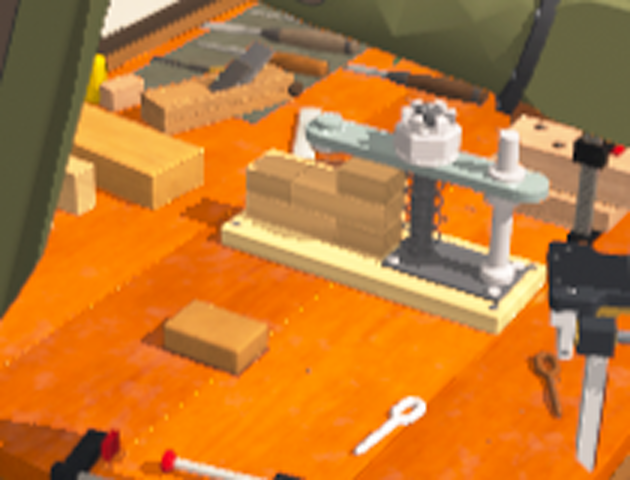

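```bash
python3 - <<'E'
from h import *
c=load('top0')
def A(pts,z,o): 
    P=np.array([ray(c,x/4+o[0],y/4+o[1],z)[:2] for x,y in pts]); return P
o=(225,130);b=(90,130)
P=A([(75,98),(80,275),(572,243),(558,75)],22,o);print('board',P.round(1),P.mean(0),[np.linalg.norm(P[i]-P[i-1]).round(1) for i in range(4)])
d=P[1]-P[2];print('press y dir yaw', np.arctan2(-d[0],d[1]))
for n,p,z,oo in [('long',[(178,373),(355,387),(352,437),(172,422)],52,b),('half',[(275,285),(363,290),(363,338),(273,335)],52,b),('base',[(160,95),(470,113),(462,247),(148,225)],45,b),('sand',[(190,482),(323,475),(323,557),(195,566)],29,o)]:
    P=A(p,z,oo);d=P[0]-P[1]+P[3]-P[2];print(n,P.round(1).tolist(),P.mean(0).round(1),'yaw',np.arctan2(-d[0],d[1]).round(3),[np.linalg.norm(P[i]-P[i-1]).round(1) for i in range(4)])
print('eye',A([(565,490)],8,o),'tip',A([(558,610)],8,o),'eyetop',A([(565,460)],8,o))
print('strap end boss',A([(217,135)],152,o),'stud top',A([(412,112)],191,o),'post top',A([(552,112)],185,o))
E
```

```text
board [[ 705.1  113.6]
 [ 588.   111.1]
 [ 604.3 -208. ]
 [ 715.8 -202.7]] [653.32563135 -46.50786198] [np.float64(316.4), np.float64(117.1), np.float64(319.5), np.float64(111.6)]
press y dir yaw 0.050951824807305125
long [[525.2, 387.5], [514.7, 276.2], [483.2, 277.8], [494.3, 390.7]] [504.3 333.1] yaw -0.096 [np.float64(31.0), np.float64(111.9), np.float64(31.5), np.float64(113.5)]
half [[580.2, 327.2], [576.2, 271.6], [545.6, 271.4], [548.4, 328.1]] [562.6 299.6] yaw -0.06 [np.float64(31.9), np.float64(55.8), np.float64(30.6), np.float64(56.8)]
base [[705.8, 404.2], [691.0, 205.1], [604.0, 210.1], [621.2, 410.3]] [655.5 307.4] yaw -0.08 [np.float64(84.8), np.float64(199.7), np.float64(87.2), np.float64(200.9)]
sand [[452.7, 41.6], [455.9, -43.1], [404.0, -42.0], [399.5, 39.1]] [428.1  -1.1] yaw 0.046 [np.float64(53.3), np.float64(84.8), np.float64(52.0), np.float64(81.3)]
eye [[ 445.13183379 -200.29898231]] tip [[ 368.29347655 -193.172083  ]] eyetop [[ 464.52046475 -200.96314458]]
strap end boss [[650.03233508  21.40156091]] stud top [[653.06627044 -90.02548959]] post top [[ 653.28739977 -170.95261631]]
```

```bash
python3 - <<'E'
from h import *
from scipy.ndimage import gaussian_filter1d
c=load('top0');f=c['frame'].astype(float)
g=f[...,2] # blue: board pale yellow vs orange
def edge(pts,horizontal,z,lo,hi,sign):
    out=[]
    for t in pts:
        s=g[lo:hi,t] if horizontal else g[t,lo:hi]
        d=gaussian_filter1d(s,1,order=1)*sign
        i=int(np.argmax(d)); 
        if d[i]<8 or i in(0,len(d)-1): continue
        a,b_,e=d[i-1:i+2]; off=0.5*(a-e)/(a-2*b_+e)
        p=lo+i+off
        out.append(ray(c,t,p,z)[:2] if horizontal else ray(c,p,t,z)[:2])
    return np.array(out)
def fit(P,ax,name):
    i,j=(1,0) if ax=='y' else (0,1)
    k=np.ones(len(P),bool)
    for _ in range(4):
        q=np.polyfit(P[k,i],P[k,j],1);r=P[:,j]-np.polyval(q,P[:,i]);k=abs(r)<max(2*np.std(r[k]),.4)
    print(name,q.round(4),k.sum(),len(P),np.std(r[k]).round(2));return q
a=fit(edge(range(248,365),True,22,185,205,-1),'y','front: x=f(y)')
b=fit(edge(list(range(245,268))+list(range(326,364)),True,22,143,160,1),'y','back')
e=fit(edge(range(158,195),False,22,235,255,1),'x','left: y=f(x)')
d=fit(edge(range(176,188),False,22,358,378,-1),'x','right')
E
```

```text
front: x=f(y) [-4.270000e-02  5.949102e+02] 104 117 0.19
back [-3.930000e-02  7.107126e+02] 50 61 0.44
left: y=f(x) [4.15000e-02 8.82319e+01] 35 37 0.28
right [ 4.770000e-02 -2.366172e+02] 12 12 0.38
```

```bash
python3 - <<'E'
from h import *
c=load('top0');W=cloud(c)
# height map max over bench cells
m=(W[...,0]>330)&(W[...,0]<600)&(W[...,1]<420)&(W[...,1]>60)
H={}
for x in range(340,600,20):
    r=[]
    for y in range(420,60,-20):
        k=m&(abs(W[...,0]-x)<10)&(abs(W[...,1]-y)<10); r.append(int(np.nanmax(W[k][:,2])) if k.any() else -99)
    print(x,r)
print('post',W[156:162,360:367,2].round().astype(int))
print('nut',W[150:170:2,318:338:2,2].round().astype(int))
E
```

```text
340 [98, 98, 97, 70, 62, 7, 7, 8, 4, 6, 7, 9, 6, 6, 6, 9, 5, 6]
360 [100, 101, 98, 76, 75, 7, 7, 7, 5, 5, 6, 8, 8, 7, 7, 6, 6, 6]
380 [98, 100, 103, 77, 77, 6, 6, 5, 7, 6, 5, 7, 5, 5, 7, 4, 6, 8]
400 [98, 101, 100, 75, 74, 4, 6, 7, 5, 5, 7, 5, 8, 6, 5, 6, 9, 7]
420 [95, 100, 99, 68, 63, 4, 9, 4, 4, 3, 6, 6, 6, 8, 4, 8, 4, 9]
440 [20, 20, 23, 23, 14, 5, 5, 8, 5, 7, 6, 7, 7, 5, 7, 3, 6, 5]
460 [6, 7, 4, 7, 6, 6, 4, 6, 7, 4, 9, 5, 5, 5, 7, 5, 6, 6]
480 [3, 6, 6, 6, 16, 52, 54, 56, 9, 4, 6, 7, 5, 8, 4, 5, 5, 5]
500 [6, 51, 57, 57, 58, 57, 60, 56, 4, 9, 4, 7, 5, 4, 6, 8, 5, 8]
520 [6, 2, 56, 57, 57, 57, 56, 54, 6, 9, 6, 7, 5, 6, 5, 6, 5, 7]
540 [6, 6, 7, 5, 7, 58, 55, 57, 6, 5, 6, 7, 4, 5, 9, 7, 7, 5]
560 [5, 6, 5, 6, 6, 60, 60, 59, 7, 6, 6, 7, 9, 7, 6, 5, 6, 6]
580 [6, 5, 6, 6, 6, 56, 56, 57, 6, 5, 6, 7, 5, 5, 6, 5, 23, 10]
post [[175 185 186 185 186 185 183]
 [173 186 182 185 187 185 186]
 [170 180 185 185 188 187 187]
 [165 177 180 183 184 184 185]
 [167 172 175 176 181 180 177]
 [157 160 167 169 166 165 145]]
nut [[ -4 189 176 179 183 189 170 176 173 187]
 [188 186 176 173 190 189 191 175 188 189]
 [190 182 188 189 185 192 194 188 187 186]
 [176 175 173 188 192 193 193 187 176 177]
 [175 177 173 194 190 194 187 191 170 172]
 [172 174 187 191 189 193 192 187 190 188]
 [185 184 187 176 185 191 186 172 179 188]
 [179 192 176 172 177 187 176 175 172 187]
 [174 173 176 173 175 187 186 176 175 168]
 [161 170 174 174 189 182 188 175 170 162]]
```

Emit:
drive_tool(
  steps=[
    {"delta_pos": [12.4,39,0],"yaw": 0.1,"hand": 60},
    {"delta_pos": [12.4,39,0],"yaw": 0.1,"hand": 60},
    {"delta_pos": [12.4,39,0],"yaw": 0.1,"hand": 60},
    {"delta_pos": [12.4,39,0],"yaw": 0.1,"hand": 60},
    {"delta_pos": [12.4,39,0],"yaw": 0.1,"hand": 60},
  ],
  squeeze=40,
)

```text
clock: 0.52
eef_pos: [306.0, -296.0, 186.4]
eef_rot: [-3.141, -0.0, 0.964]
wrist_force: [1.3, 0.1, 0.1]
finger_gap: 64.0
```

Emit:
drive_tool(
  steps=[
    {"delta_pos": [12.4,39.4,0],"yaw": 0.1,"hand": 45},
    {"delta_pos": [12.4,39.4,0],"yaw": 0.1,"hand": 45},
    {"delta_pos": [12.4,39.4,0],"yaw": 0.1,"hand": 45},
    {"delta_pos": [12.4,39.4,0],"yaw": 0.1,"hand": 45},
    {"delta_pos": [12.4,39.4,0],"yaw": 0.11,"hand": 45},
  ],
)

```text
clock: 0.93
eef_pos: [368.0, -98.9, 186.8]
eef_rot: [3.141, 0.0, 1.474]
wrist_force: [0.5, 0.3, 0.4]
finger_gap: 45.2
```

Emit:
drive_tool(
  steps=[
    {"delta_pos": [12.4,39.4,0],"yaw": 0,"hand": 45},
    {"delta_pos": [12.4,39.4,0],"yaw": 0,"hand": 45},
    {"delta_pos": [12.4,39.4,0],"yaw": 0,"hand": 45},
    {"delta_pos": [12.4,39.4,0],"yaw": 0,"hand": 45},
    {"delta_pos": [12.4,39.4,0],"yaw": 0,"hand": 45},
  ],
)

```text
clock: 1.35
eef_pos: [430.0, 98.4, 186.7]
eef_rot: [3.141, 0.0, 1.47]
wrist_force: [-0.3, -0.8, 0.5]
finger_gap: 44.9
```

Emit:
drive_tool(
  steps=[
    {"delta_pos": [12.4,39.4,0],"yaw": 0,"hand": 45},
    {"delta_pos": [12.4,39.4,0],"yaw": 0,"hand": 45},
    {"delta_pos": [12.4,39.4,0],"yaw": 0,"hand": 45},
    {"delta_pos": [12.4,39.4,0],"yaw": 0,"hand": 45},
    {"delta_pos": [12.4,39.4,0],"yaw": 0,"hand": 45},
  ],
)

```text
clock: 1.77
eef_pos: [492.0, 295.3, 186.4]
eef_rot: [-3.141, 0.0, 1.47]
wrist_force: [0.2, -0.5, 0.1]
finger_gap: 44.8
```

Emit:
drive_tool(
  steps=[
    {"delta_pos": [12.3,37.7,0],"yaw": 0,"hand": 45},
    {"delta_pos": [0,0,-40],"yaw": 0,"hand": 45},
    {"delta_pos": [0,0,-40],"yaw": 0,"hand": 45},
  ],
)

```text
clock: 2.02
eef_pos: [505.2, 333.3, 106.7]
eef_rot: [3.138, -0.002, 1.472]
wrist_force: [1.2, 0.7, 0.0]
finger_gap: 45.1
```

```bash
python3 - <<'E'
from h import *
c=snap('top','top1'); save(c['frame'],'top1.png'); crop(c,80,180,230,290,5,'t1b.png'); crop(c,280,90,430,210,5,'t1c.png')
c=snap('scene','scene1'); save(c['frame'],'scene1.png')
E
```

```text
(no output)
```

View pics/top1.png

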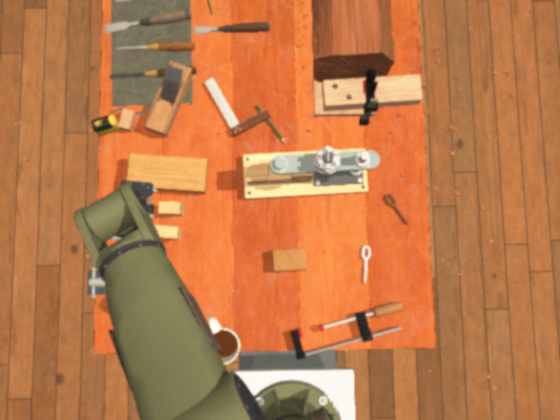

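View pics/scene1.png

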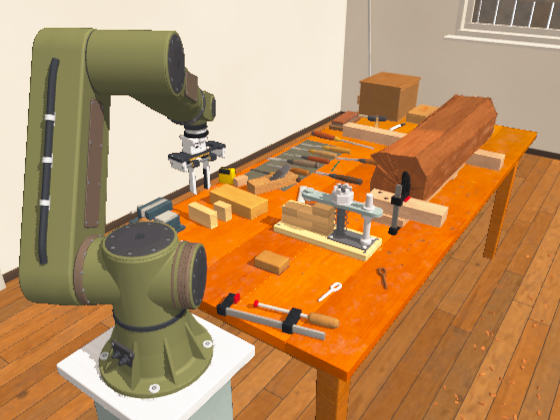

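View pics/t1b.png

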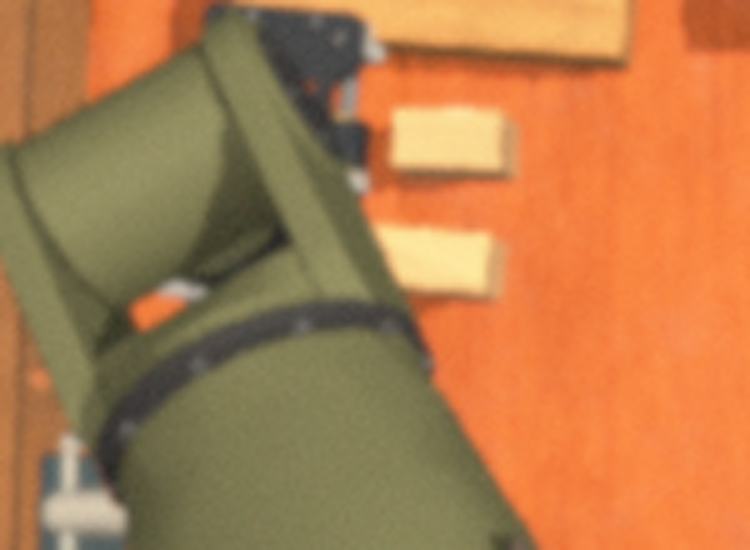

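View pics/t1c.png

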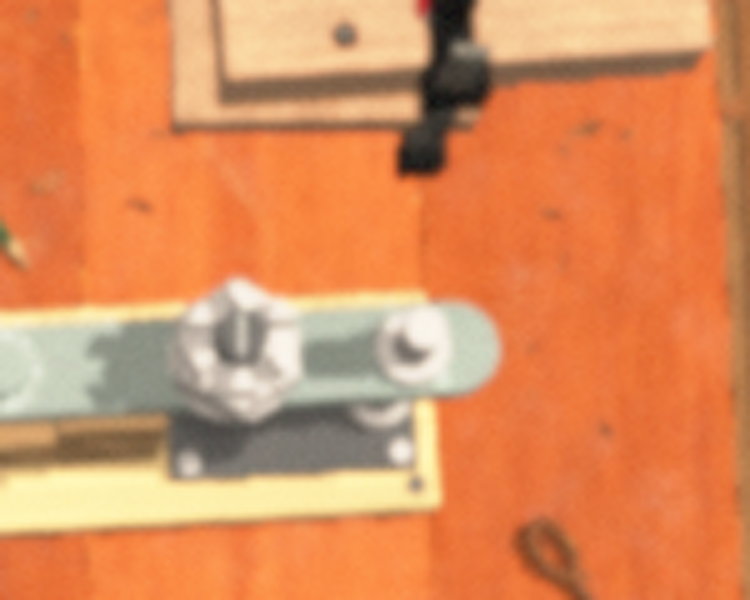

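Emit:
drive_tool(
  steps=[
    {"delta_pos": [-1,-10,-36],"yaw": 0,"hand": 45},
    {"delta_pos": [0,0,-35],"yaw": 0,"hand": 45},
    {"delta_pos": [0,0,0],"yaw": 0,"hand": 25},
    {"delta_pos": [0,0,0],"yaw": 0,"hand": 25},
    {"delta_pos": [0,0,0],"yaw": 0,"hand": 25},
  ],
)

```text
clock: 2.53
eef_pos: [504.7, 321.5, 39.0]
eef_rot: [3.139, -0.002, 1.47]
wrist_force: [-0.8, 0.1, 0.8]
finger_gap: 28.3
```

Emit:
drive_tool(
  steps=[
    {"delta_pos": [0,0,25],"yaw": 0,"hand": 25},
    {"delta_pos": [-1,-36,0],"yaw": 0.03,"hand": 25},
    {"delta_pos": [-1,-36,0],"yaw": 0.04,"hand": 25},
    {"delta_pos": [-1,-36,0],"yaw": 0.04,"hand": 25},
    {"delta_pos": [-1,-36,0],"yaw": 0.03,"hand": 25},
  ],
)

```text
clock: 2.95
eef_pos: [500.4, 175.9, 64.0]
eef_rot: [3.137, -0.001, 1.613]
wrist_force: [0.7, -0.3, -0.7]
finger_gap: 25.1
```

Emit:
drive_tool(
  steps=[
    {"delta_pos": [-1,-30,0],"yaw": 0,"hand": 25},
    {"delta_pos": [0,0,-13],"yaw": 0,"hand": 25},
    {"delta_pos": [0,0,-10],"yaw": 0,"hand": 25},
    {"delta_pos": [0,0,0],"yaw": 0,"hand": 25},
  ],
)

```text
clock: 3.28
eef_pos: [498.6, 147.0, 38.1]
eef_rot: [3.141, -0.0, 1.609]
wrist_force: [0.1, 1.2, -0.4]
finger_gap: 24.8
```

```bash
python3 - <<'E'
from h import *
print(manip.read_state()['eef_pos'],manip.read_state()['wrist_force'])
c=snap('scene','scene2'); crop(c,150,150,400,330,3,'s2.png')
E
```

```text
[498.58152341 146.97165209  38.07142628] [ 0.05559415  1.22382231 -0.35644008]
```

View pics/s2.png

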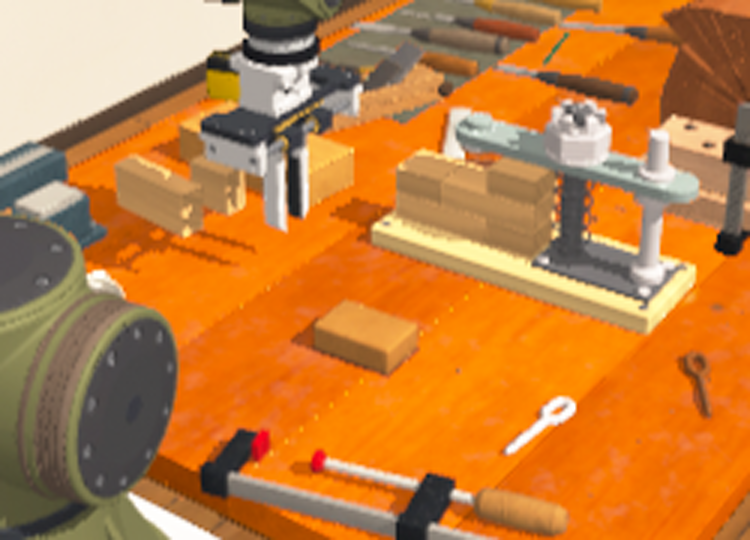

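```bash
python3 - <<'E'
from h import *
c=snap('top','top2'); crop(c,80,150,230,270,5,'t2.png'); crop(c,200,150,350,270,5,'t2b.png')
c=load('scene2'); crop(c,170,180,270,250,8,'s2b.png')
W=cloud(c)
E
```

```text
(no output)
```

View pics/t2.png

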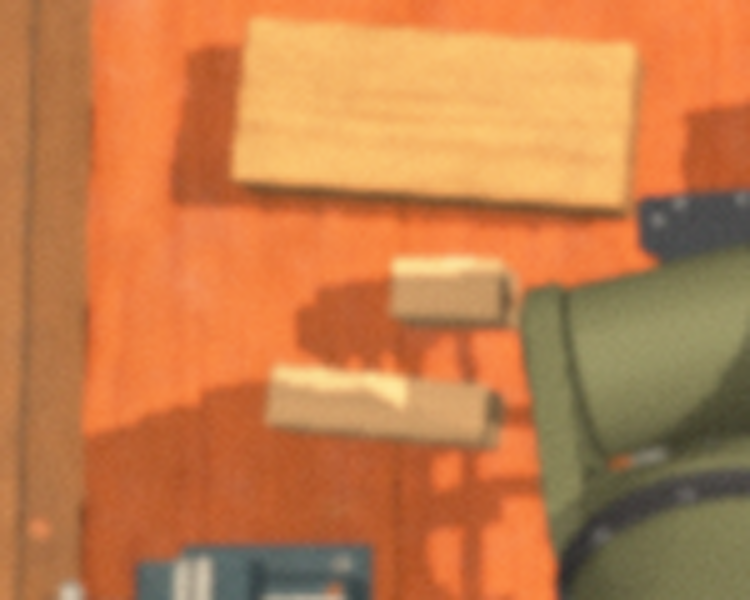

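View pics/s2b.png

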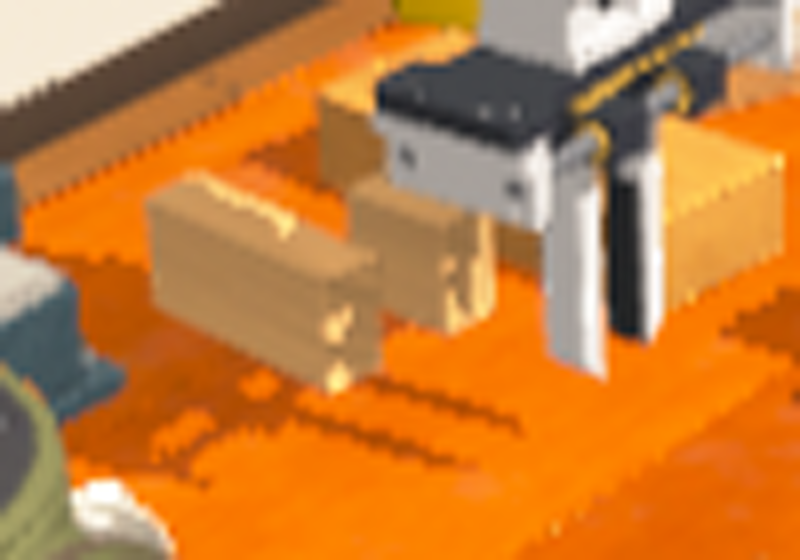

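Emit:
drive_tool(
  steps=[
    {"delta_pos": [0,0,40],"yaw": 0,"hand": 45},
    {"delta_pos": [1.2,36,10],"yaw": -0.035,"hand": 45},
    {"delta_pos": [1.2,36,0],"yaw": -0.035,"hand": 45},
    {"delta_pos": [1.2,36,0],"yaw": -0.035,"hand": 45},
    {"delta_pos": [1.2,36,0],"yaw": -0.035,"hand": 45},
  ],
)

```text
clock: 3.8
eef_pos: [503.1, 293.6, 89.3]
eef_rot: [3.14, -0.001, 1.469]
wrist_force: [0.3, -0.1, -0.2]
finger_gap: 44.9
```

Emit:
drive_tool(
  steps=[
    {"delta_pos": [1,30,0],"yaw": 0,"hand": 45},
    {"delta_pos": [0,0,0],"yaw": 0,"hand": 45},
    {"delta_pos": [0,0,-25],"yaw": 0,"hand": 45},
    {"delta_pos": [0,0,-25],"yaw": 0,"hand": 45},
    {"delta_pos": [0,0,0],"yaw": 0,"hand": 45},
  ],
)

```text
clock: 4.22
eef_pos: [502.0, 320.4, 34.2]
eef_rot: [-3.137, 0.003, 1.471]
wrist_force: [-0.4, -1.0, -1.0]
finger_gap: 45.2
```

Emit:
drive_tool(
  steps=[
    {"delta_pos": [0,0,-6],"yaw": 0,"hand": 10},
    {"delta_pos": [0,0,0],"yaw": 0,"hand": 10},
    {"delta_pos": [0,0,0],"yaw": 0,"hand": 10},
    {"delta_pos": [0,0,0],"yaw": 0,"hand": 10},
    {"delta_pos": [0,0,0],"yaw": 0,"hand": 10},
  ],
  squeeze=40,
)

```text
clock: 4.63
eef_pos: [506.1, 321.4, 34.6]
eef_rot: [3.137, -0.003, 1.47]
wrist_force: [4.1, -2.5, 15.4]
finger_gap: 15.3
```

```bash
python3 - <<'E'
from h import *
s=manip.read_state();print(s['eef_pos'],s['wrist_force'],s['moment'],s['finger_gap'])
c=snap('scene','scene3'); crop(c,150,130,280,240,6,'s3.png')
c=snap('top','top3'); crop(c,80,150,230,270,5,'t3.png')
E
```

```text
[506.121232   321.43868682  34.59408081] [ 4.06046333 -2.52935853 15.3896842 ] [-0.53493184 -0.8833364   0.00851751] 15.323994991866748
```

View pics/s3.png

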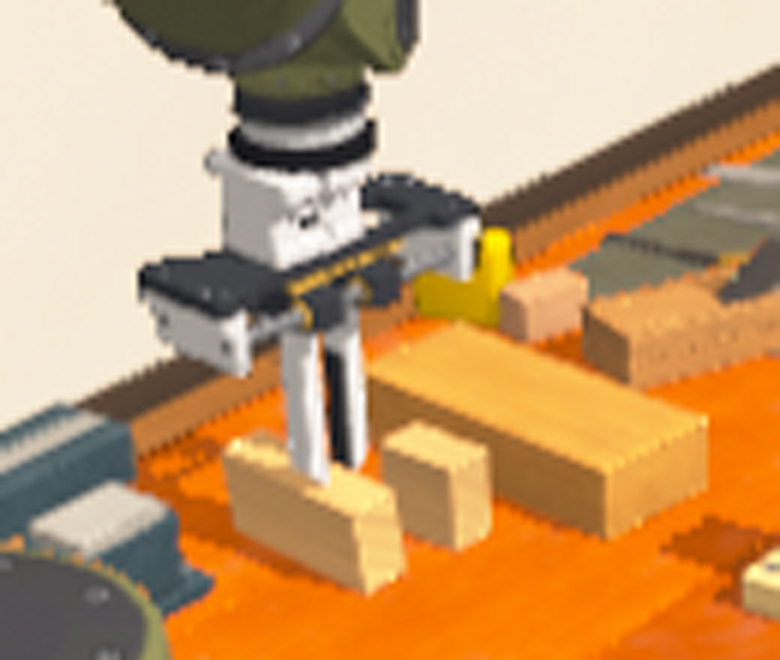

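View pics/t3.png

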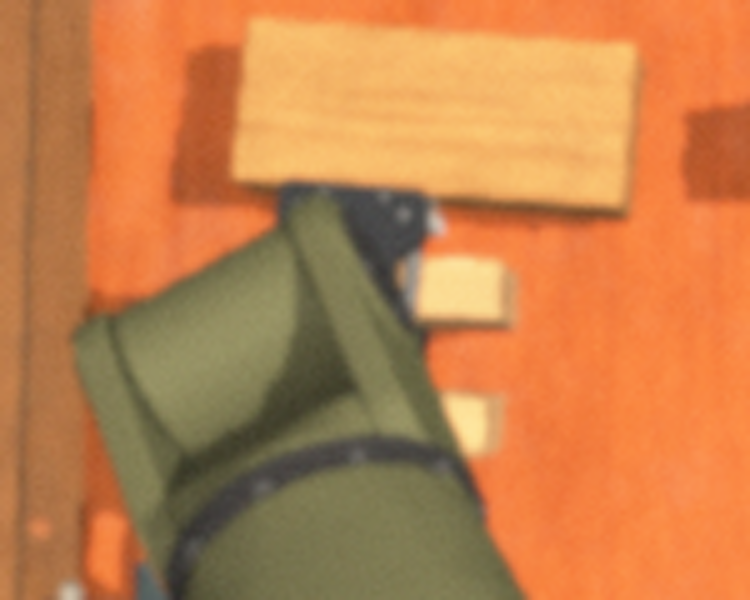

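```bash
python3 - <<'E'
from h import *
c=load('scene3');W=cloud(c)
# crop offset 150,130 scale 6
for n,x,y in [('Lfinger tip',312,470),('Lfinger mid',300,400),('Rfinger tip',350,450),('block top',270,460),('block top R',370,500),('block front',300,530),('end face',385,545),('half top',435,445),('bench',250,600),('base top',540,400)]:
    u,v=150+x//6,130+y//6; print(n,(u,v),W[v,u].round(0), )
for p in [(506-15,321,18),(506+15,321,18),(506,321,34.6)]:
    u,v=proj(c,p);print(p,(u-150)*6,(v-130)*6)
for y in (278,388):
    for x in (-15,15): print('block top corner',[((a-b)*6) for a,b in zip(proj(c,(504+x+(y-333)*.095,y,52)),(150,130))])
E
```

```text
Lfinger tip (202, 208) [485. 314.  65.]
Lfinger mid (200, 196) [486. 319. 106.]
Rfinger tip (208, 205) [512. 313.  65.]
block top (195, 206) [500. 360.  52.]
block top R (211, 213) [495. 286.  51.]
block front (200, 218) [486. 327.  24.]
end face (214, 220) [501. 280.  26.]
half top (222, 204) [562. 298.  52.]
bench (191, 230) [443. 329.  -1.]
base top (240, 196) [654. 298.  44.]
(491, 321, 18) 315.7738982583612 537.6232834899561
(521, 321, 18) 353.5674286426962 516.0072618976106
(506, 321, 34.6) 332.7304023296871 499.82403027353865
block top corner [np.float64(362.0816304643895), np.float64(509.47969847761743)]
block top corner [np.float64(400.2696704556446), np.float64(487.6601434797163)]
block top corner [np.float64(225.10788220932977), np.float64(446.2977139484009)]
block top corner [np.float64(263.5999549395069), np.float64(426.11875669757563)]
```

```bash
python3 - <<'E'
from h import *
c=load('scene0');crop(c,370,180,500,320,4,'s0g.png')
c=load('scene1');crop(c,150,120,240,210,7,'s1g.png')
for t,p in [('scene0',(244,-493,169)),('scene1',(505,333,89.7)),('scene2',(498.6,147,21))]:
    print(t,[np.array(proj(load(t),np.array(p)+[0,0,k])).round(1) for k in (0,35)])
E
```

```text
scene0 [array([420.8, 320.9]), array([423.3, 306.4])]
scene1 [array([201.3, 197.2]), array([200.5, 187.3])]
scene2 [array([246. , 233.7]), array([245.7, 223.8])]
```

View pics/s0g.png

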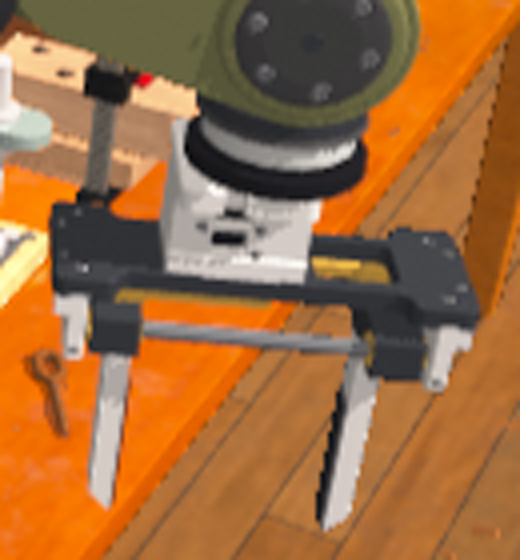

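View pics/s1g.png

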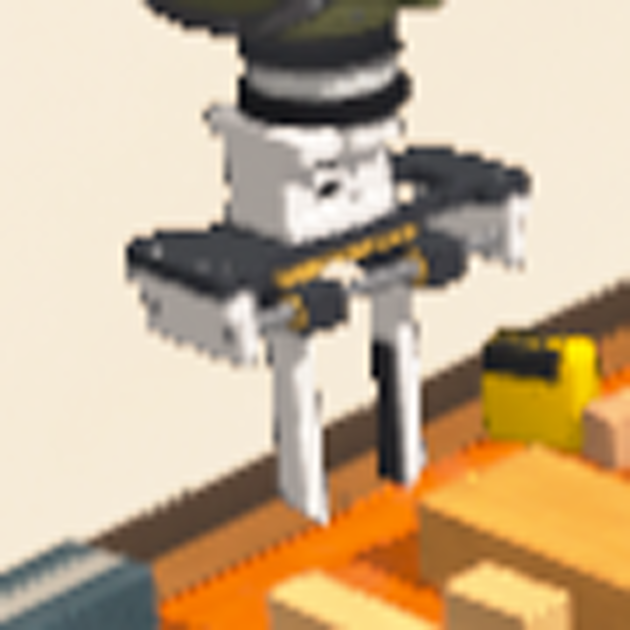

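Emit:
drive_tool(
  steps=[
    {"delta_pos": [0,0,20],"yaw": 0,"hand": 45},
    {"delta_pos": [0,0,0],"yaw": 0,"hand": 45},
    {"delta_pos": [0,0,0],"yaw": 0,"hand": 45},
    {"delta_pos": [0,0,0],"yaw": 0,"hand": 45},
  ],
)

```text
clock: 5.07
eef_pos: [504.1, 320.8, 51.8]
eef_rot: [3.141, -0.0, 1.47]
wrist_force: [0.2, -0.9, -0.4]
finger_gap: 34.1
```

```bash
python3 - <<'E'
from h import *
s=manip.read_state();print(s['eef_pos'],s['wrist_force'],s['finger_gap'])
c=snap('scene','scene4'); crop(c,150,130,280,240,6,'s4.png')
for p in [(504+(y-333)*.095+x,y,52) for y in(278,388) for x in (-15,15)]: print(((np.array(proj(c,p))-[150,130])*6).round())
E
```

```text
[504.12470969 320.81411425  51.78522108] [ 0.24642319 -0.88020059 -0.38624407] 34.13917530931494
[362. 509.]
[400. 488.]
[225. 446.]
[264. 426.]
```

View pics/s4.png

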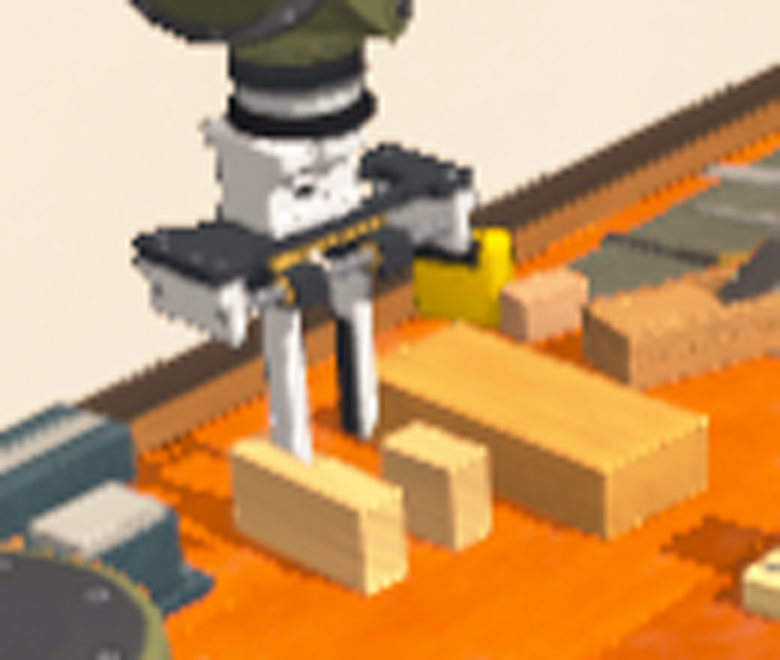

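Emit:
drive_tool(
  steps=[
    {"delta_pos": [0,0,0],"yaw": 0,"hand": 48},
    {"delta_pos": [0,0,0],"yaw": 0,"hand": 48},
    {"delta_pos": [0,0,-10],"yaw": 0,"hand": 48},
    {"delta_pos": [0,0,-20],"yaw": 0,"hand": 48},
    {"delta_pos": [0,0,-20],"yaw": 0,"hand": 48},
  ],
)

```text
clock: 5.53
eef_pos: [504.3, 320.9, 0.7]
eef_rot: [3.141, -0.0, 1.47]
wrist_force: [-0.1, -0.4, -0.7]
finger_gap: 47.6
```

Emit:
drive_tool(
  steps=[
    {"delta_pos": [0,0,0],"yaw": 0,"hand": 20},
    {"delta_pos": [0,0,0],"yaw": 0,"hand": 20},
    {"delta_pos": [0,0,0],"yaw": 0,"hand": 20},
    {"delta_pos": [0,0,0],"yaw": 0,"hand": 20},
    {"delta_pos": [0,0,0],"yaw": 0,"hand": 20},
  ],
)

```text
clock: 5.95
eef_pos: [504.6, 321.1, 2.7]
eef_rot: [3.14, -0.001, 1.47]
wrist_force: [0.8, 0.9, -0.8]
finger_gap: 29.8
```

Emit:
drive_tool(
  steps=[
    {"delta_pos": [0,0,15],"yaw": 0,"hand": 20},
    {"delta_pos": [-1,-36,5],"yaw": 0.03,"hand": 20},
    {"delta_pos": [-1,-36,0],"yaw": 0.04,"hand": 20},
    {"delta_pos": [-1,-36,0],"yaw": 0.04,"hand": 20},
    {"delta_pos": [-1,-36,0],"yaw": 0.03,"hand": 20},
  ],
)

```text
clock: 6.37
eef_pos: [500.1, 175.5, 22.5]
eef_rot: [3.14, -0.0, 1.612]
wrist_force: [0.8, -0.1, -1.2]
finger_gap: 29.7
```

Emit:
drive_tool(
  steps=[
    {"delta_pos": [0,-30,0],"yaw": 0,"hand": 20},
    {"delta_pos": [0,0,0],"yaw": 0,"hand": 20},
    {"delta_pos": [0,0,-10],"yaw": 0,"hand": 20},
    {"delta_pos": [0,0,-9],"yaw": 0,"hand": 20},
    {"delta_pos": [0,0,0],"yaw": 0,"hand": 20},
  ],
)

```text
clock: 6.78
eef_pos: [500.4, 147.7, 1.7]
eef_rot: [3.141, 0.0, 1.611]
wrist_force: [0.5, -0.5, 0.0]
finger_gap: 30.0
```

```bash
python3 - <<'E'
from h import *
c=snap('scene','scene5'); crop(c,150,130,300,255,5,'s5.png')
E
```

```text
(no output)
```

View pics/s5.png

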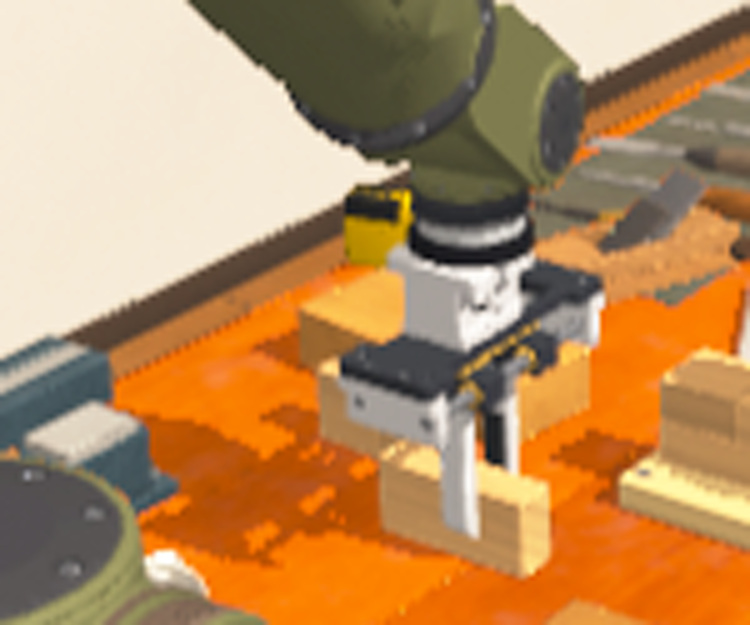

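Emit:
drive_tool(
  steps=[
    {"delta_pos": [0,0,0],"yaw": 0,"hand": 86},
    {"delta_pos": [0,0,0],"yaw": 0,"hand": 86},
    {"delta_pos": [0,0,10],"yaw": 0,"hand": 86},
    {"delta_pos": [0,5,10],"yaw": 0,"hand": 86},
    {"delta_pos": [0,6,8],"yaw": 0,"hand": 86},
  ],
)

```text
clock: 7.25
eef_pos: [500.5, 158.3, 32.3]
eef_rot: [3.141, -0.0, 1.609]
wrist_force: [0.3, -0.3, 0.5]
finger_gap: 59.4
```

Emit:
drive_tool(
  steps=[
    {"delta_pos": [0,0,0],"yaw": 0,"hand": 86},
    {"delta_pos": [0,0,0],"yaw": 0,"hand": 86},
    {"delta_pos": [5,0,0],"yaw": 0,"hand": 86},
    {"delta_pos": [10,0,0],"yaw": 0,"hand": 86},
    {"delta_pos": [10,0,0],"yaw": 0,"hand": 86},
  ],
)

```text
clock: 7.67
eef_pos: [525.5, 157.7, 30.4]
eef_rot: [-3.141, 0.0, 1.61]
wrist_force: [0.2, 0.6, -0.2]
finger_gap: 85.7
```

Emit:
drive_tool(
  steps=[
    {"delta_pos": [8,0,0],"yaw": 0,"hand": 86},
    {"delta_pos": [8,0,0],"yaw": 0,"hand": 86},
    {"delta_pos": [8,0,0],"yaw": 0,"hand": 86},
  ],
)

```text
clock: 7.92
eef_pos: [549.8, 157.7, 30.5]
eef_rot: [-3.141, 0.0, 1.61]
wrist_force: [-0.5, -0.1, -0.4]
finger_gap: 85.9
```

```bash
python3 - <<'E'
from h import *
c=snap('scene','scene6'); crop(c,150,130,300,255,5,'s6.png')
E
```

```text
(no output)
```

View pics/s6.png

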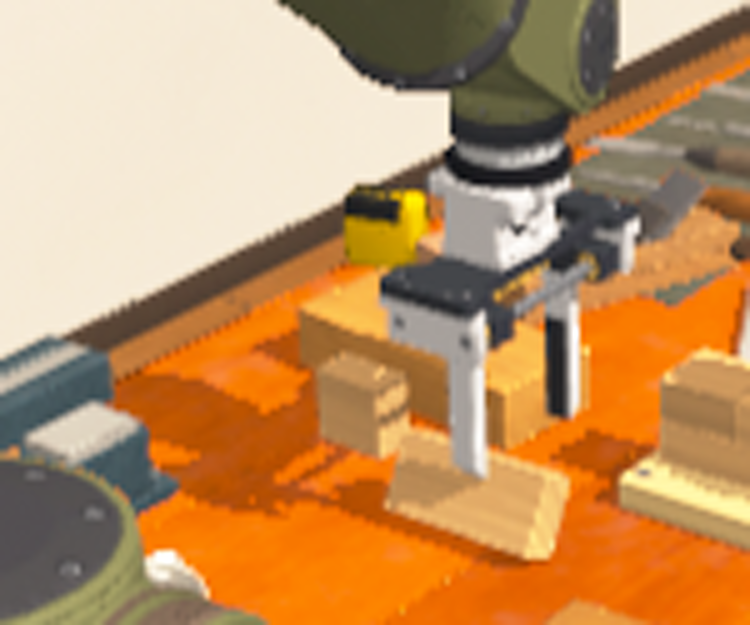

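Emit:
drive_tool(
  steps=[
    {"delta_pos": [8,0,0],"yaw": 0,"hand": 86},
    {"delta_pos": [5,0,0],"yaw": 0,"hand": 86},
    {"delta_pos": [0,0,0],"yaw": 0,"hand": 86},
    {"delta_pos": [0,0,0],"yaw": 0,"hand": 86},
  ],
)

```text
clock: 8.3
eef_pos: [562.2, 157.8, 30.6]
eef_rot: [-3.141, 0.0, 1.61]
wrist_force: [-0.8, 0.0, -0.2]
finger_gap: 85.8
```

```bash
python3 - <<'E'
from h import *
c=snap('scene','scene7'); crop(c,150,130,300,255,5,'s7.png')
c=snap('top','top7'); crop(c,160,150,310,270,5,'t7.png')
E
```

```text
(no output)
```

View pics/s7.png

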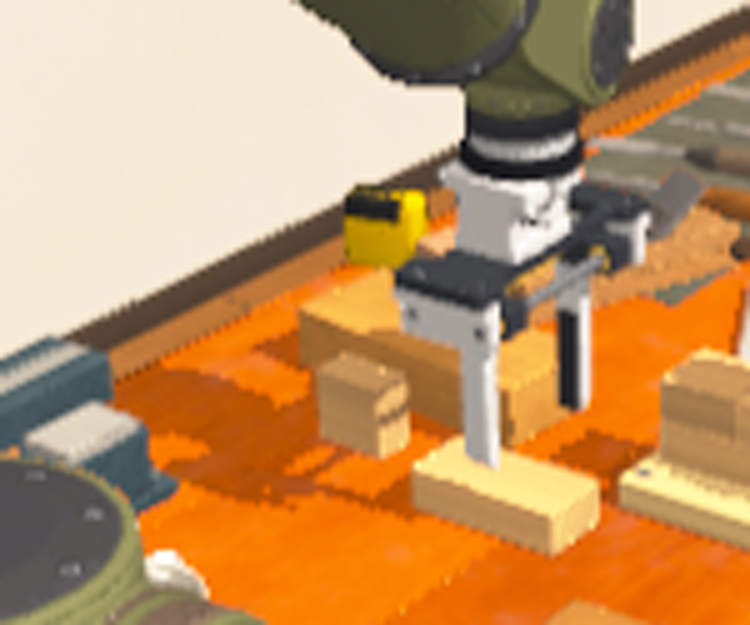

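View pics/t7.png

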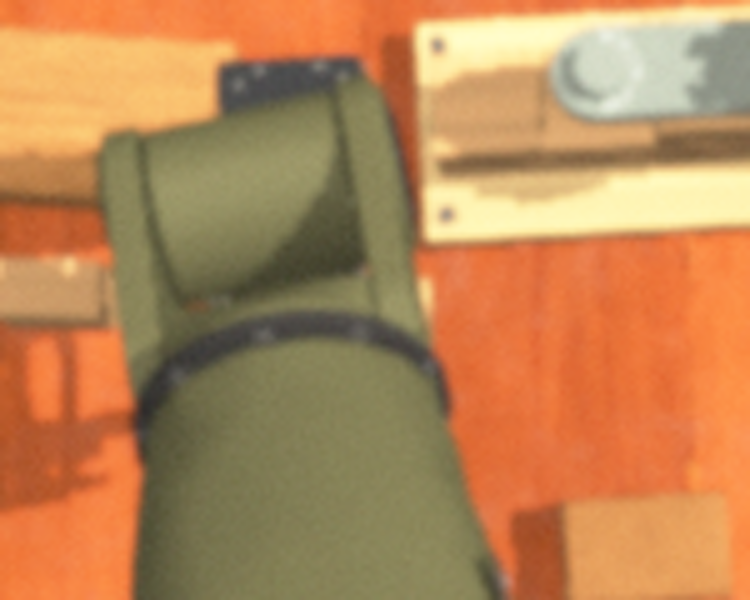

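```bash
python3 - <<'E'
from h import *
c=load('scene7')
P=np.array([ray(c,150+x/5,130+y/5,30)[:2] for x,y in [(413,467),(553,517),(600,485),(453,437)]]);print(P.round(1),P.mean(0))
d=P[0]-P[1];print(np.arctan2(-d[0],d[1]),[np.linalg.norm(P[i]-P[i-1]).round(1) for i in range(4)])
# validate scene cam against press corner z22: front-left crop (620,487)
print('press corner',ray(c,150+621/5,130+475/5,22), 'expect', 596.8-.042*160, 115)
E
```

```text
[[512.2 211.7]
 [514.2 102.6]
 [562.3 102.5]
 [557.3 216.2]] [536.50557997 158.26294135]
0.018422827952176785 [np.float64(45.3), np.float64(109.2), np.float64(48.1), np.float64(113.8)]
press corner [591.48277481 107.61237925  22.        ] expect 590.0799999999999 115
```

Emit:
drive_tool(
  steps=[
    {"delta_pos": [-26,28,0],"yaw": 0,"hand": 80},
    {"delta_pos": [0,0,0],"yaw": 0,"hand": 80},
    {"delta_pos": [0,0,-20],"yaw": 0,"hand": 80},
    {"delta_pos": [0,0,-21],"yaw": 0,"hand": 80},
    {"delta_pos": [0,0,0],"yaw": 0,"hand": 40},
  ],
)

```text
clock: 8.82
eef_pos: [534.0, 185.4, -13.4]
eef_rot: [-3.137, 0.001, 1.61]
wrist_force: [-0.5, -0.3, -0.8]
finger_gap: 75.9
```

Emit:
drive_tool(
  steps=[
    {"delta_pos": [0,0,0],"yaw": 0,"hand": 40},
    {"delta_pos": [0,0,0],"yaw": 0,"hand": 40},
    {"delta_pos": [0,0,0],"yaw": 0,"hand": 40},
    {"delta_pos": [0,0,0],"yaw": 0,"hand": 40},
    {"delta_pos": [0,0,0],"yaw": 0,"hand": 40},
  ],
  squeeze=50,
)

```text
clock: 9.23
eef_pos: [536.9, 186.0, -9.1]
eef_rot: [3.14, -0.0, 1.61]
wrist_force: [-0.7, 0.2, 7.7]
finger_gap: 51.3
```

```bash
python3 - <<'E'
from h import *
print(manip.read_state())
c=snap('scene','scene8'); crop(c,150,130,300,255,5,'s8.png')
E
```

```text
{'clock': 9.2333, 'joints': array([ 2.68999028e-01,  5.72192561e-01,  1.63114701e+00, -3.15358457e-05,
        9.36310010e-01,  2.30078251e-01]), 'qd': array([-0.00092635, -0.00127102,  0.00145428, -0.0016667 ,  0.00036997,
        0.00125132]), 'effort': array([ 1.06785181e-01, -5.71067226e+01, -2.62759387e+01,  1.12263865e-01,
       -2.32314239e-01, -1.80963508e-02]), 'eef_pos': array([536.88144768, 185.96561228,  -9.05080016]), 'eef_rot': array([ 3.13969498e+00, -4.18360786e-04,  1.60973617e+00]), 'wrist_force': array([-0.66442461,  0.21221183,  7.65813597]), 'moment': array([-0.15354387,  0.0582496 , -0.00495285]), 'finger_gap': 51.32852220104686}
```

View pics/s8.png

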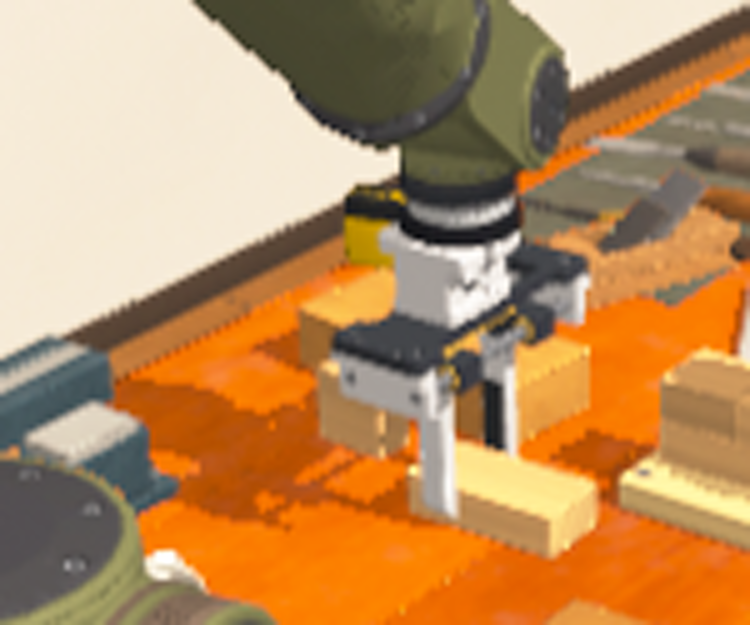

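Emit:
drive_tool(
  steps=[
    {"delta_pos": [0,0,30],"yaw": 0,"hand": 40},
    {"delta_pos": [0,0,40],"yaw": 0,"hand": 40},
    {"delta_pos": [0,0,40],"yaw": 0,"hand": 40},
    {"delta_pos": [27,-12,0],"yaw": 0,"hand": 40},
    {"delta_pos": [27,-12,0],"yaw": 0,"hand": 40},
  ],
)

```text
clock: 9.7
eef_pos: [591.7, 162.4, 103.7]
eef_rot: [3.136, -0.001, 1.611]
wrist_force: [-0.4, 0.7, -1.0]
finger_gap: 51.8
```

Emit:
drive_tool(
  steps=[
    {"delta_pos": [27,-13,0],"yaw": 0.003,"hand": 40},
    {"delta_pos": [29,-14,0],"yaw": 0,"hand": 40},
    {"delta_pos": [0,0,0],"yaw": 0,"hand": 40},
  ],
)

```text
clock: 9.95
eef_pos: [649.3, 132.0, 99.4]
eef_rot: [3.141, 0.0, 1.61]
wrist_force: [-0.4, -0.1, -0.9]
finger_gap: 51.6
```

```bash
python3 - <<'E'
from h import *
print(manip.read_state()['eef_pos'],manip.read_state()['eef_rot'],manip.read_state()['finger_gap'])
c=snap('scene','scene9'); crop(c,200,110,380,255,4,'s9.png')
c=snap('top','top9'); crop(c,180,110,330,230,5,'t9.png')
E
```

```text
[649.29851489 131.96719322  99.41225327] [3.14072690e+00 4.18292805e-04 1.61002556e+00] 51.62389336943837
```

View pics/s9.png

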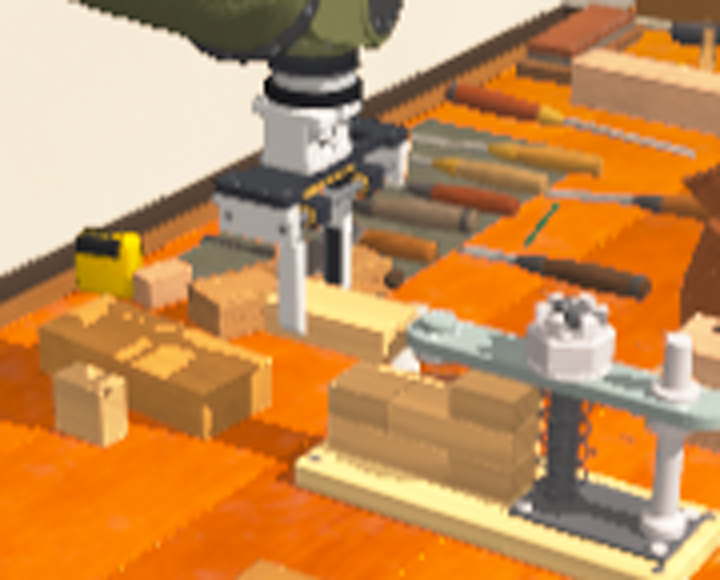

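View pics/t9.png

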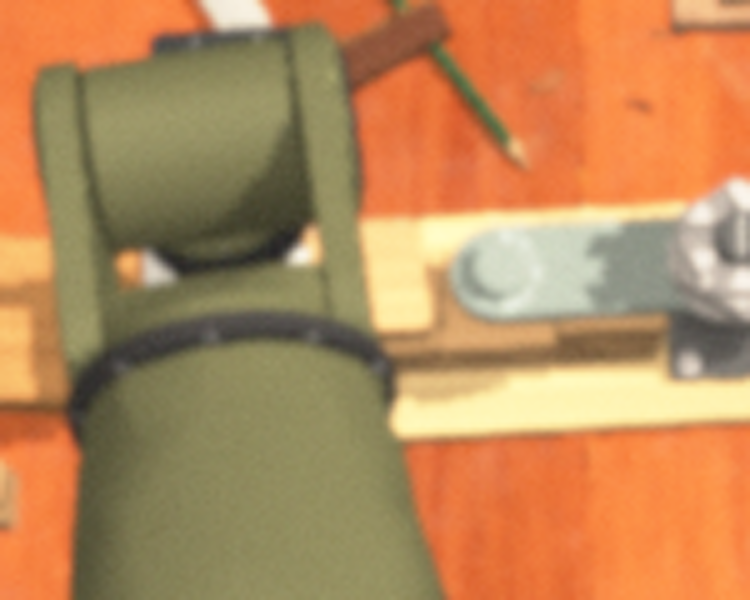

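```bash
python3 - <<'E'
from h import *
c=load('top9')
z=138
print('block end near corner',ray(c,180+433/5,110+330/5,z)[:2], 'far end corner?',ray(c,180+425/5,110+222/5,z)[:2])
print('boss',ray(c,180+500/5,110+272/5,157)[:2],'strap end',ray(c,180+452/5,110+272/5,150)[:2])
for z in (82,): print('course near edge',ray(c,180+600/5,110+343/5,z)[:2], ray(c,180+440/5,110+347/5,z)[:2])
E
python3 - <<'E'
from h import *
c=load('top9'); crop(c,240,130,340,200,8,'t9c.png')
E
```

```text
block end near corner [623.92564855  51.86934165] far end corner? [676.42419287  55.07002836]
boss [647.3348248   19.67606971] strap end [649.22266258  42.30215729]
course near edge [627.31647853 -29.7432747 ] [626.46854614  49.76296643]
```

View pics/t9c.png

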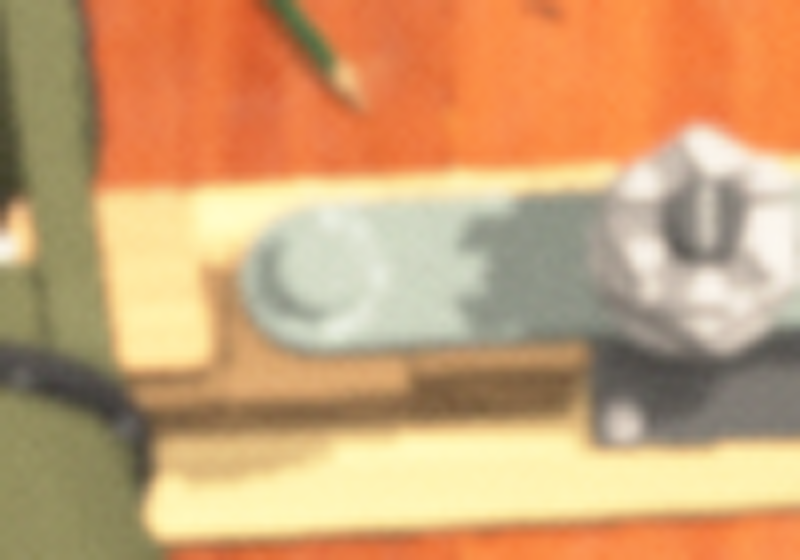

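```bash
python3 - <<'E'
from h import *
c=load('top9')
a=0.042;R=np.array([[np.cos(a),-np.sin(a)],[np.sin(a),np.cos(a)]])
def pw(x,y,z): q=R@[x,y]+[654.6,-45.1]; return (*q,z)
s=8;x0,y0=240,130
img=cv2.resize(c['frame'][y0:205,x0:380],None,fx=5,fy=5,interpolation=cv2.INTER_CUBIC)
def T(p): u,v=proj(c,p); return (int((u+.5-x0)*5),int((v+.5-y0)*5))
def poly(pts,col): cv2.polylines(img,[np.array([T(pw(*p)) for p in pts])],True,col,1)
poly([(-58,-160,22),(58,-160,22),(58,160,22),(-58,160,22)],(0,0,255))
poly([(-26,-15,82),(26,-15,82),(26,150,82),(-26,150,82)],(0,255,0))
circ=lambda x,y,z,r:[(x+r*np.cos(t),y+r*np.sin(t),z) for t in np.linspace(0,6.28,25)]
poly(circ(0,-45,191,12.5),(255,0,255)); poly(circ(0,-130,185,10),(255,0,255)); poly(circ(0,65,157,15),(255,0,255)); poly(circ(0,-45,186,26),(0,0,0))
poly(circ(0,65,145,23),(0,0,0))
save(img,'ov9.png')
E
```

```text
(no output)
```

View pics/ov9.png

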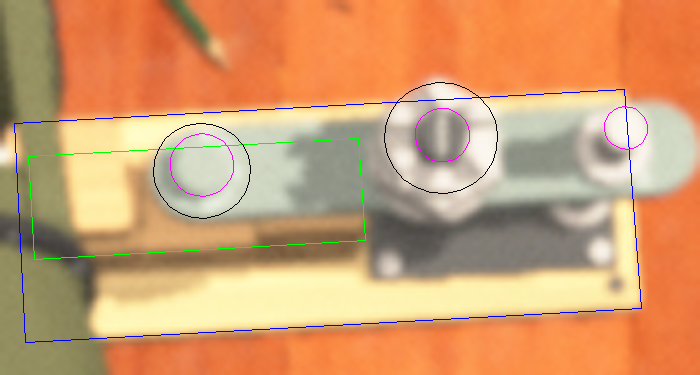

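Emit:
drive_tool(
  steps=[
    {"delta_pos": [0,0,-15],"yaw": 0,"hand": 40},
    {"delta_pos": [0,0,-5],"yaw": 0,"hand": 40},
    {"delta_pos": [0,0,-2],"yaw": 0,"hand": 40},
    {"delta_pos": [0,0,-1],"yaw": 0,"hand": 40},
  ],
)

```text
clock: 10.38
eef_pos: [645.6, 135.3, 76.8]
eef_rot: [-3.141, 0.0, 1.613]
wrist_force: [-0.3, 0.0, -0.2]
finger_gap: 51.8
```

```bash
python3 - <<'E'
from h import *
print(manip.read_state()['eef_pos'],manip.read_state()['wrist_force'],manip.read_state()['moment'])
c=snap('scene','scene10'); crop(c,240,150,360,240,6,'s10.png')
E
```

```text
[645.56169561 135.33115589  76.77820185] [-0.28528525  0.03192399 -0.15762118] [ 0.0159061  -0.08869983  0.00889596]
```

View pics/s10.png

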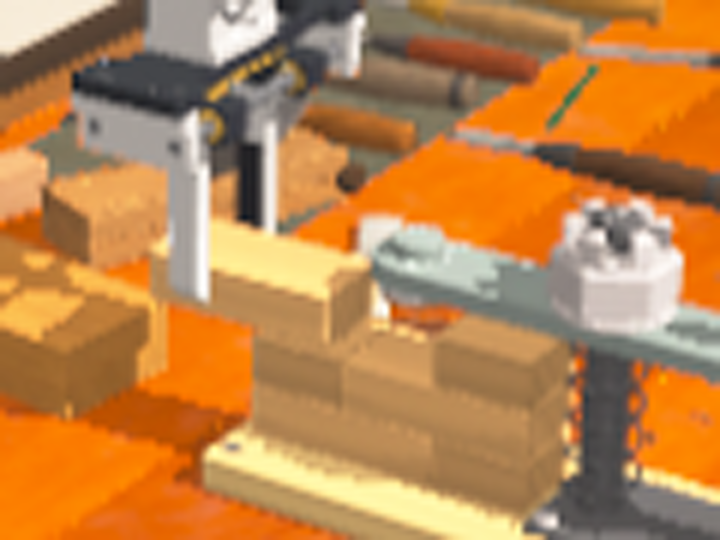

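```bash
cat >> h.py <<'E'
a=0.042;Rp=np.array([[np.cos(a),-np.sin(a)],[np.sin(a),np.cos(a)]])
def pw(x,y,z): q=Rp@[x,y]+[654.6,-45.1]; return (*q,z)
def ov(c,x0,y0,x1,y1,s,polys,name):
    img=cv2.resize(c['frame'][y0:y1,x0:x1],None,fx=s,fy=s,interpolation=cv2.INTER_CUBIC)
    for pts,col in polys:
        q=np.array([[(proj(c,p)[0]+.5-x0)*s,(proj(c,p)[1]+.5-y0)*s] for p in pts]).astype(int)
        cv2.polylines(img,[q],True,col,1)
    save(img,name)
E
python3 - <<'E'
from h import *
print(manip.read_state()['eef_pos'])
c=snap('top','top10')
ov(c,240,130,340,200,8,[([pw(-26,97,115),pw(26,97,115),pw(26,150,115),pw(-26,150,115)],(0,0,255)),([pw(-26,-15,82),pw(26,-15,82),pw(26,150,82),pw(-26,150,82)],(0,255,0))],'t10.png')
E
```

```text
[645.84275686 135.2300486   76.99333451]
```

View pics/t10.png

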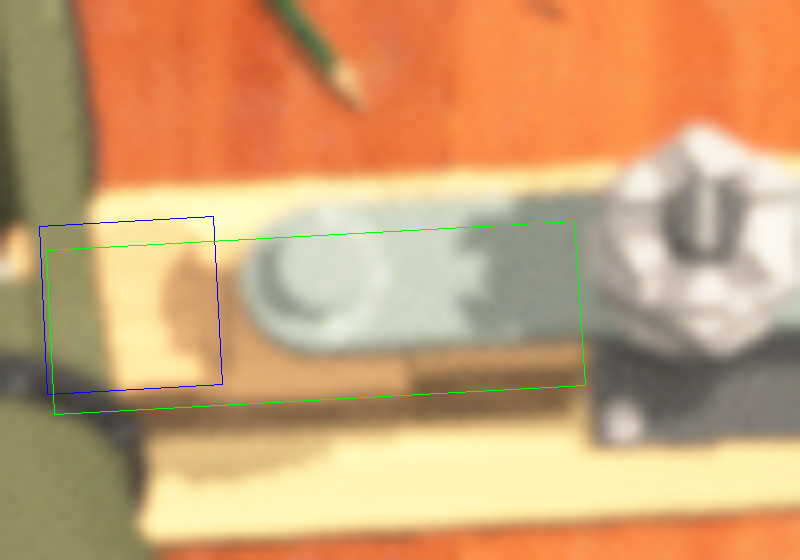

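Emit:
drive_tool(
  steps=[
    {"delta_pos": [0.6,0,-1.5],"yaw": 0,"hand": 40},
    {"delta_pos": [0,0,-1.5],"yaw": 0,"hand": 40},
    {"delta_pos": [0,0,0],"yaw": 0,"hand": 40},
  ],
)

```text
clock: 10.73
eef_pos: [646.7, 134.8, 73.7]
eef_rot: [-3.142, 0.0, 1.613]
wrist_force: [0.3, 0.1, -1.0]
finger_gap: 51.8
```

Emit:
drive_tool(
  steps=[
    {"delta_pos": [0,0,-1],"yaw": 0,"hand": 40},
    {"delta_pos": [0,0,0],"yaw": 0,"hand": 40},
  ],
)

```text
clock: 10.9
eef_pos: [646.9, 134.9, 73.0]
eef_rot: [3.141, -0.0, 1.613]
wrist_force: [-1.5, -0.0, 0.9]
finger_gap: 51.8
```

Emit:
drive_tool(
  steps=[
    {"delta_pos": [0,0,-0.7],"yaw": 0,"hand": 40},
    {"delta_pos": [0.4,-10,0],"yaw": 0,"hand": 40},
    {"delta_pos": [0.4,-10,0],"yaw": 0,"hand": 40},
    {"delta_pos": [0.4,-10,0],"yaw": 0,"hand": 40},
  ],
)

```text
clock: 11.23
eef_pos: [648.5, 105.2, 73.0]
eef_rot: [3.14, -0.001, 1.613]
wrist_force: [-0.3, 3.2, 5.5]
finger_gap: 51.4
```

Emit:
drive_tool(
  steps=[
    {"delta_pos": [0.4,-10,0],"yaw": 0,"hand": 40},
    {"delta_pos": [0.4,-10,0],"yaw": 0,"hand": 40},
    {"delta_pos": [0,0,0],"yaw": 0,"hand": 40},
  ],
)

```text
clock: 11.48
eef_pos: [649.4, 83.4, 73.0]
eef_rot: [3.14, 0.0, 1.612]
wrist_force: [-0.5, -3.2, 5.0]
finger_gap: 51.8
```

Emit:
drive_tool(
  steps=[
    {"delta_pos": [0.1,-3,0],"yaw": 0,"hand": 40},
    {"delta_pos": [0.1,-2,0],"yaw": 0,"hand": 40},
    {"delta_pos": [0,0,0],"yaw": 0,"hand": 40},
  ],
)

```text
clock: 11.73
eef_pos: [649.6, 79.8, 73.0]
eef_rot: [3.14, -0.0, 1.613]
wrist_force: [0.8, -0.0, 5.8]
finger_gap: 51.6
```

Emit:
drive_tool(
  steps=[
    {"delta_pos": [0.1,-2,0],"yaw": 0,"hand": 40},
    {"delta_pos": [0,-1,0],"yaw": 0,"hand": 40},
    {"delta_pos": [0,0,0],"yaw": 0,"hand": 40},
  ],
)

```text
clock: 11.98
eef_pos: [649.6, 77.0, 73.0]
eef_rot: [3.14, -0.0, 1.613]
wrist_force: [0.1, 2.1, 4.7]
finger_gap: 51.8
```

Emit:
drive_tool(
  steps=[
    {"delta_pos": [0,-1.5,0],"yaw": 0,"hand": 40},
    {"delta_pos": [0,0,0],"yaw": 0,"hand": 40},
  ],
)

```text
clock: 12.15
eef_pos: [649.6, 75.6, 73.0]
eef_rot: [3.14, -0.001, 1.613]
wrist_force: [-0.3, 1.9, 5.5]
finger_gap: 51.5
```

```bash
python3 - <<'E'
from h import *
c=snap('scene','scene11'); crop(c,250,160,350,230,8,'s11.png')
E
```

```text
(no output)
```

View pics/s11.png

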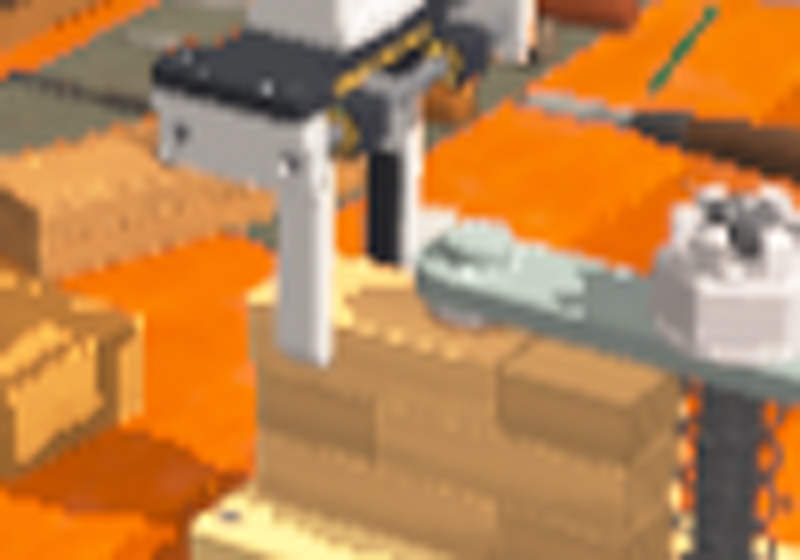

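Emit:
drive_tool(
  steps=[
    {"delta_pos": [0,-1.5,0],"yaw": 0,"hand": 40},
    {"delta_pos": [0,0,0],"yaw": 0,"hand": 40},
  ],
)

```text
clock: 12.37
eef_pos: [649.6, 74.1, 73.0]
eef_rot: [3.14, -0.001, 1.613]
wrist_force: [0.6, 2.0, 5.1]
finger_gap: 51.6
```

Emit:
drive_tool(
  steps=[
    {"delta_pos": [0,-1.5,0],"yaw": 0,"hand": 40},
    {"delta_pos": [0,0,0],"yaw": 0,"hand": 40},
  ],
)

```text
clock: 12.53
eef_pos: [649.6, 72.8, 73.0]
eef_rot: [3.14, -0.001, 1.613]
wrist_force: [-0.3, 2.4, 5.1]
finger_gap: 51.7
```

Emit:
drive_tool(
  steps=[
    {"delta_pos": [0,-1.5,0],"yaw": 0,"hand": 40},
    {"delta_pos": [0,0,0],"yaw": 0,"hand": 40},
  ],
)

```text
clock: 12.7
eef_pos: [649.7, 72.7, 73.0]
eef_rot: [3.139, -0.003, 1.613]
wrist_force: [0.6, 10.8, 3.8]
finger_gap: 51.6
```

```bash
python3 - <<'E'
from h import *
c=snap('scene','scene12'); crop(c,250,160,350,230,8,'s12.png')
c=snap('top','top12'); crop(c,240,130,340,200,8,'t12.png')
E
```

```text
(no output)
```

View pics/s12.png

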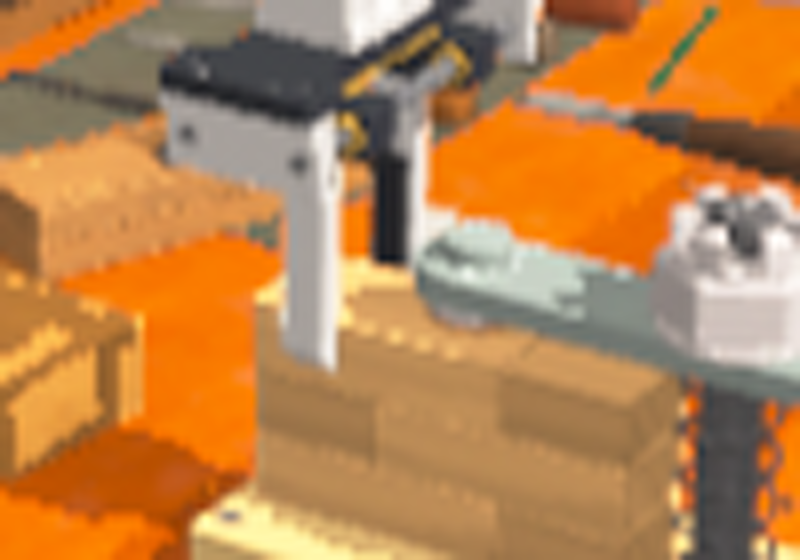

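View pics/t12.png

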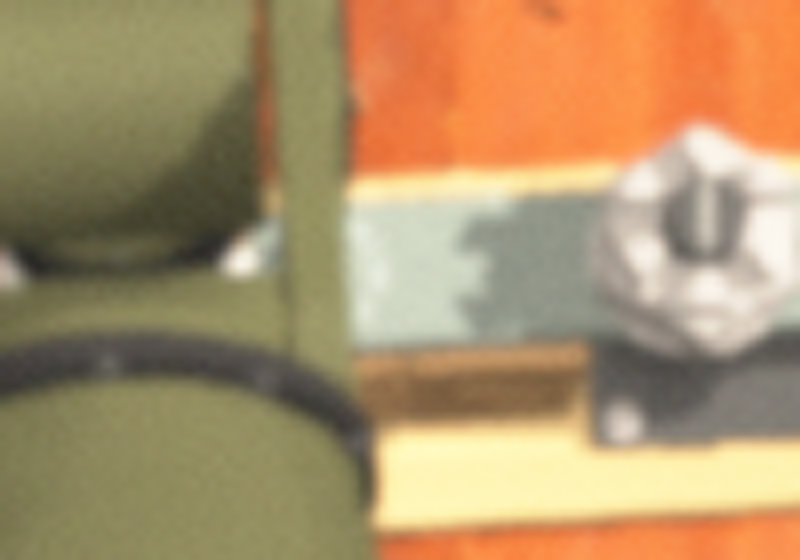

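Emit:
drive_tool(
  steps=[
    {"delta_pos": [0,1.2,0],"yaw": 0,"hand": 70},
    {"delta_pos": [0,0,0],"yaw": 0,"hand": 70},
    {"delta_pos": [0,0,0],"yaw": 0,"hand": 70},
    {"delta_pos": [0,0,0],"yaw": 0,"hand": 70},
    {"delta_pos": [0,0,30],"yaw": 0,"hand": 70},
  ],
)

```text
clock: 13.22
eef_pos: [646.4, 71.6, 96.6]
eef_rot: [-3.132, 0.0, 1.613]
wrist_force: [-0.8, 0.1, 0.3]
finger_gap: 70.1
```

Emit:
drive_tool(
  steps=[
    {"delta_pos": [0,0,40],"yaw": 0,"hand": 75},
    {"delta_pos": [0,0,40],"yaw": 0,"hand": 75},
    {"delta_pos": [-40,0,0],"yaw": 0,"hand": 75},
    {"delta_pos": [-40,0,0],"yaw": 0,"hand": 75},
    {"delta_pos": [-40,0,0],"yaw": 0,"hand": 75},
  ],
)

```text
clock: 13.63
eef_pos: [527.6, 71.7, 182.0]
eef_rot: [3.141, 0.0, 1.612]
wrist_force: [0.7, -0.1, 0.2]
finger_gap: 74.9
```

```bash
python3 - <<'E'
from h import *
c=snap('scene','scene13'); crop(c,255,165,345,232,9,'s13.png'); crop(c,315,165,375,215,13,'s13n.png')
c=snap('top','top13'); crop(c,240,130,340,200,8,'t13.png'); crop(c,305,135,355,185,12,'t13n.png')
E
```

```text
(no output)
```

View pics/s13.png

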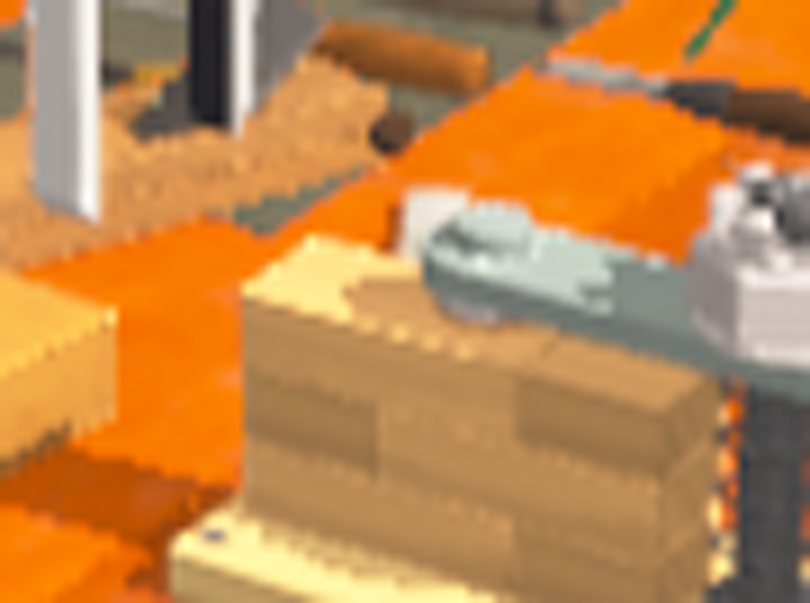

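View pics/s13n.png

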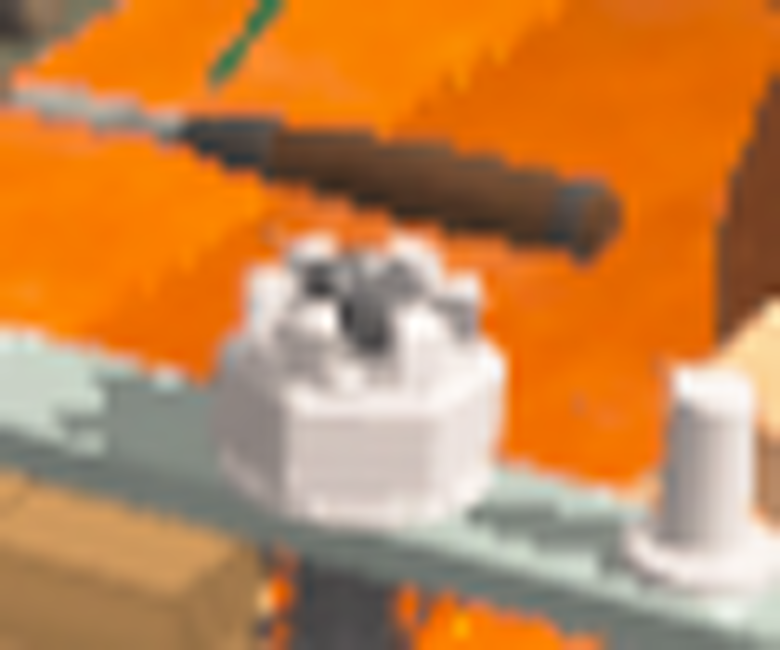

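View pics/t13.png

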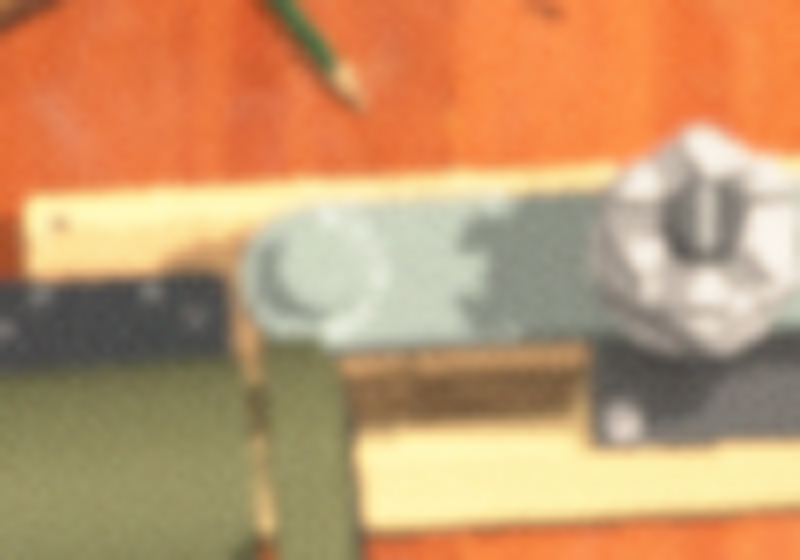

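View pics/t13n.png

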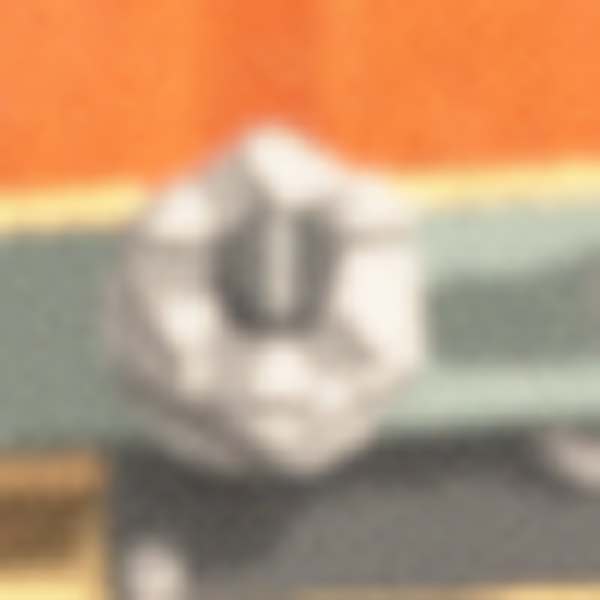

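```bash
python3 - <<'E'
from h import *
c=load('top13');print('stud top',ray(c,327.7,157.0,191)); print('pred px of (656.5,-90,191)',proj(c,(656.5,-90,191)))
f=c['frame'].astype(float).sum(2)
print(f[150:166,319:338].astype(int))
E
```

```text
stud top [655.40722822 -89.40001095 191.        ]
pred px of (656.5,-90,191) (np.float64(327.9503124544349), np.float64(156.52773836719444))
[[599 620 604 579 565 551 521 538 622 695 711 703 691 684 673 687 694 692
  667]
 [666 684 667 603 568 544 517 485 542 635 654 638 619 614 641 679 711 715
  708]
 [695 714 693 637 574 541 486 444 480 545 540 505 505 545 615 673 704 716
  706]
 [700 705 685 625 545 491 427 420 480 529 471 411 434 493 575 647 674 676
  674]
 [643 649 629 556 464 408 391 411 502 551 475 385 394 434 507 566 603 621
  620]
 [536 551 532 465 388 355 372 415 504 560 481 388 373 413 489 579 616 641
  652]
 [527 532 509 446 362 346 369 402 505 559 477 382 378 417 533 658 698 702
  706]
 [556 550 521 438 353 334 365 407 499 556 474 388 380 436 582 694 721 725
  722]
 [574 566 529 438 330 323 359 403 502 559 470 396 385 470 613 701 726 729
  726]
 [619 611 582 496 363 305 324 390 481 550 466 397 399 497 640 710 726 730
  729]
 [663 678 666 592 422 301 299 358 450 497 431 373 403 518 636 699 723 730
  730]
 [689 709 698 637 480 337 287 322 371 420 373 366 417 509 585 655 709 730
  727]
 [664 701 690 632 527 425 364 359 387 413 405 414 458 510 534 595 677 718
  725]
 [598 658 659 609 547 503 473 477 523 551 535 515 526 535 530 542 616 684
  709]
 [512 607 631 600 558 545 546 579 637 677 654 599 563 557 539 532 555 631
  689]
 [490 595 637 609 569 561 582 631 690 715 705 655 608 581 582 573 591 627
  666]]
```

```bash
python3 - <<'E'
from h import *
c=load('top13')
d=ray(c,327.95,153,191)-ray(c,327.94,160,191);print('hole angle',np.arctan2(d[1],d[0]),ray(c,327.95,156.5,191))
s=load('scene13')
# hex overlay at angles, on scene
n=np.array([656.0,-90.0])
for ang in (29.2,):
  for zc in (158.5,):
    f=lambda A,z,r:[(n[0]+r*np.cos(np.radians(A+30+60*k)),n[1]+r*np.sin(np.radians(A+30+60*k)),z) for k in range(6)]
    ci=[(n[0]+26*np.cos(t),n[1]+26*np.sin(t),zc+29) for t in np.linspace(0,6.28,30)]
    st=[(n[0]+12.5*np.cos(t),n[1]+12.5*np.sin(t),191) for t in np.linspace(0,6.28,30)]
    P=[(f(ang,zc-13,32.33),(0,0,255)),(f(ang,zc+13,32.33),(0,255,0)),(ci,(255,0,255)),(st,(0,0,0))]
    ov(s,315,165,375,215,13,P,'ovs13.png')
    ov(c,305,135,355,185,12,P,'ovt13.png')
E
```

```text
hole angle -0.0270270098923948 [656.56469506 -90.00094439 191.        ]
```

View pics/ovs13.png

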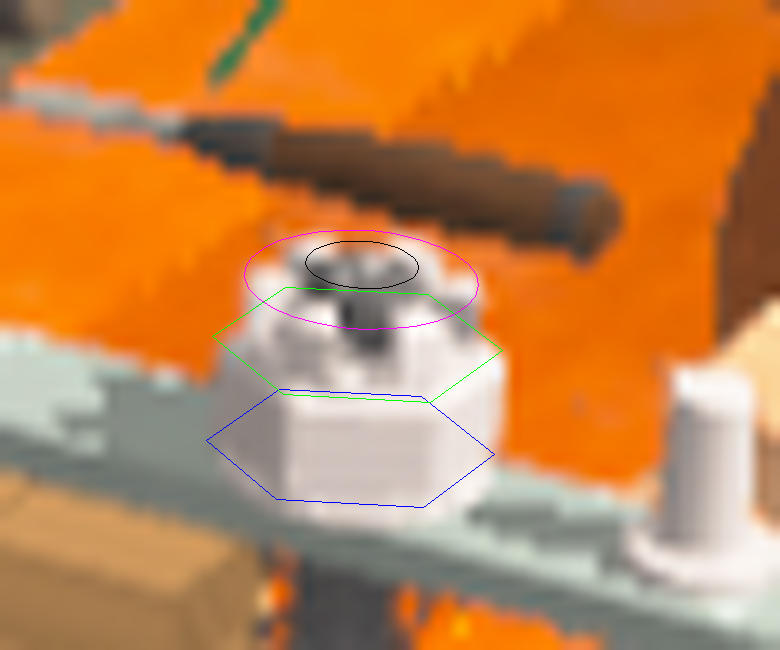

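View pics/ovt13.png

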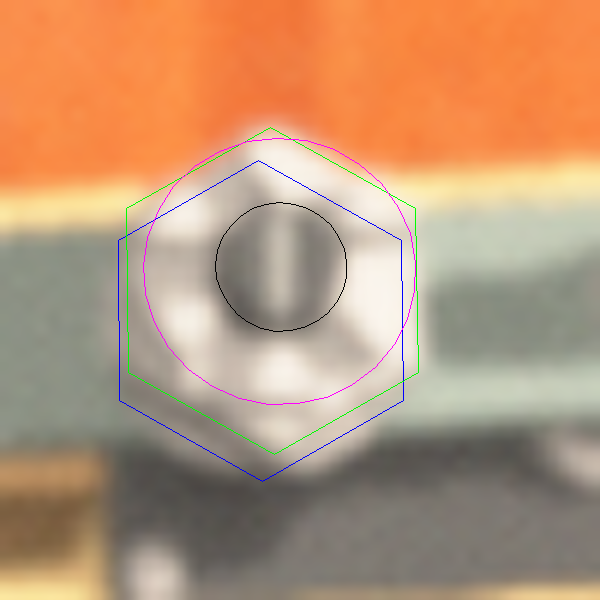

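Emit:
drive_tool(
  steps=[
    {"delta_pos": [20,-30,10],"yaw": 0.12,"hand": 75},
    {"delta_pos": [25,-32,0],"yaw": 0.12,"hand": 75},
    {"delta_pos": [25,-32,0],"yaw": 0.12,"hand": 75},
    {"delta_pos": [25,-32,0],"yaw": 0.12,"hand": 75},
    {"delta_pos": [25,-28,0],"yaw": 0.12,"hand": 75},
  ],
)

```text
clock: 14.15
eef_pos: [650.2, -84.5, 192.0]
eef_rot: [3.142, 0.0, 2.218]
wrist_force: [-0.2, 0.7, 0.4]
finger_gap: 75.1
```

Emit:
drive_tool(
  steps=[
    {"delta_pos": [8.8,-7.7,0],"yaw": 0.12,"hand": 75},
    {"delta_pos": [0,0,0],"yaw": 0.12,"hand": 75},
    {"delta_pos": [0,0,0],"yaw": 0.12,"hand": 75},
    {"delta_pos": [0,0,0],"yaw": 0.12,"hand": 75},
    {"delta_pos": [0,0,0],"yaw": 0.12,"hand": 75},
  ],
)

```text
clock: 14.57
eef_pos: [658.2, -90.2, 191.7]
eef_rot: [-3.141, -0.0, 2.818]
wrist_force: [-0.8, 0.5, -0.1]
finger_gap: 75.4
```

Emit:
drive_tool(
  steps=[
    {"delta_pos": [0,0,0],"yaw": 0.12,"hand": 75},
    {"delta_pos": [0,0,0],"yaw": 0.12,"hand": 75},
    {"delta_pos": [0,0,0],"yaw": 0.076,"hand": 75},
    {"delta_pos": [0,0,0],"yaw": 0,"hand": 75},
  ],
)

```text
clock: 14.9
eef_pos: [658.1, -90.0, 191.8]
eef_rot: [-3.141, -0.0, 3.132]
wrist_force: [0.6, 0.9, -0.1]
finger_gap: 74.6
```

```bash
python3 - <<'E'
from h import *
print(manip.read_state()['eef_pos'],manip.read_state()['eef_rot'],manip.read_state()['joints'])
c=snap('scene','scene14'); crop(c,290,100,390,215,5,'s14.png')
E
```

```text
[658.09753704 -90.00180499 191.84826646] [-3.14145994e+00 -1.14347005e-04  3.13211289e+00] [-1.90981313e-01  5.59231761e-01  1.14391269e+00 -1.52505080e-04
  1.43853672e+00 -1.75227776e+00]
```

View pics/s14.png

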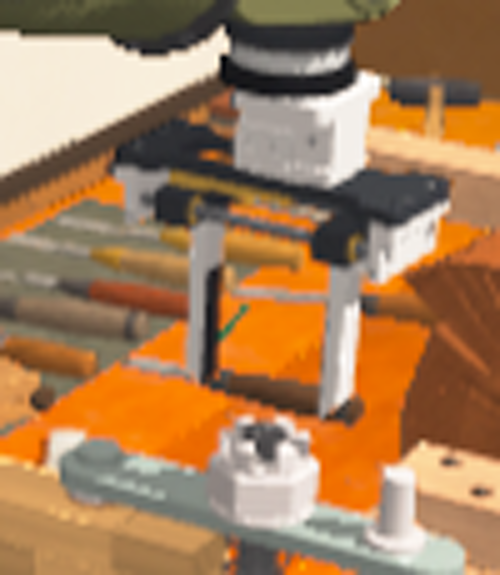

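Emit:
drive_tool(
  steps=[
    {"delta_pos": [-1.5,0,-20],"yaw": 0,"hand": 75},
    {"delta_pos": [0,0,-20],"yaw": 0,"hand": 75},
    {"delta_pos": [0,0,-12],"yaw": 0,"hand": 75},
    {"delta_pos": [0,0,-6],"yaw": 0,"hand": 75},
    {"delta_pos": [0,0,0],"yaw": 0,"hand": 75},
  ],
)

```text
clock: 15.37
eef_pos: [656.0, -89.7, 132.8]
eef_rot: [3.141, -0.002, 3.127]
wrist_force: [-0.4, -0.1, 0.4]
finger_gap: 75.2
```

```bash
python3 - <<'E'
from h import *
print(manip.read_state()['eef_pos'],manip.read_state()['wrist_force'])
c=snap('scene','scene15'); crop(c,305,130,385,225,8,'s15.png')
E
```

```text
[656.00997853 -89.68548047 132.80854234] [-0.44580925 -0.07302214  0.39092428]
```

View pics/s15.png

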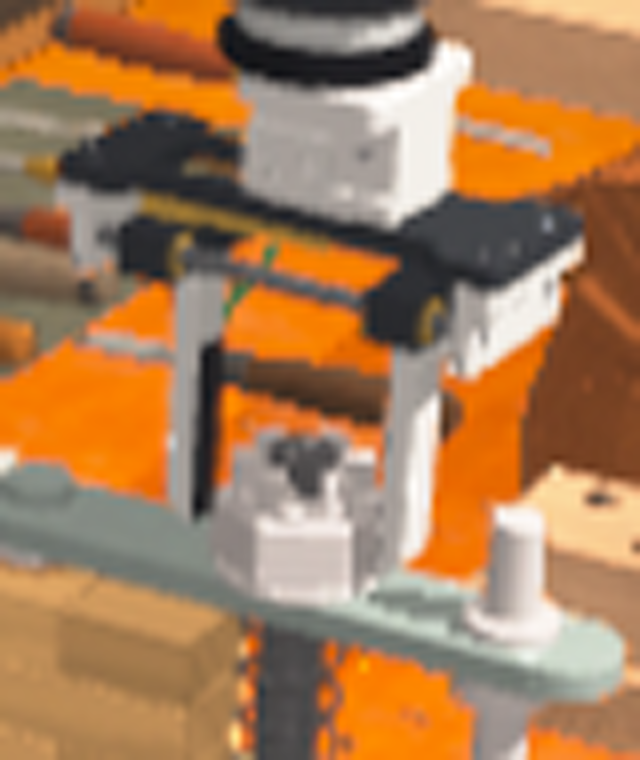

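Emit:
drive_tool(
  steps=[
    {"delta_pos": [0,0,0],"yaw": 0,"hand": 45},
    {"delta_pos": [0,0,0],"yaw": 0,"hand": 45},
    {"delta_pos": [0,0,0],"yaw": 0,"hand": 45},
    {"delta_pos": [0,0,0],"yaw": 0,"hand": 45},
    {"delta_pos": [0,0,0],"yaw": 0,"hand": 45},
  ],
  squeeze=50,
)

```text
clock: 15.83
eef_pos: [656.7, -91.8, 135.0]
eef_rot: [-3.138, 0.002, 3.128]
wrist_force: [0.1, -10.6, 0.3]
finger_gap: 55.6
```

```bash
python3 - <<'E'
from h import *
s=manip.read_state();print(s['eef_pos'],s['eef_rot'],s['wrist_force'],s['moment'],s['finger_gap'])
E
```

```text
[656.74243303 -91.80336467 135.03895838] [-3.13836428e+00  1.87736155e-03  3.12763869e+00] [  0.1216459  -10.60799975   0.26695347] [-2.00546241 -0.2445278   0.14479079] 55.56381076299314
```

Emit:
drive_tool(
  steps=[
    {"delta_pos": [0,-2,0],"yaw": 0,"hand": 45},
    {"delta_pos": [0,0,-0.2],"yaw": -0.08,"hand": 45},
    {"delta_pos": [0,0,-0.2],"yaw": -0.08,"hand": 45},
    {"delta_pos": [0,0,-0.2],"yaw": -0.08,"hand": 45},
    {"delta_pos": [0,0,0],"yaw": 0,"hand": 45},
  ],
)

```text
clock: 16.25
eef_pos: [656.7, -91.9, 134.3]
eef_rot: [-3.141, 0.002, 2.885]
wrist_force: [0.6, -1.9, 3.6]
finger_gap: 55.0
```

```bash
python3 - <<'E'
from h import *
s=manip.read_state();print(s['eef_pos'],s['eef_rot'],s['wrist_force'],s['moment'],s['finger_gap'])
c=snap('scene','scene16'); crop(c,305,130,385,225,8,'s16.png')
E
```

```text
[656.73808516 -91.93600395 134.32530383] [-3.14123451e+00  1.58026610e-03  2.88494474e+00] [ 0.56952333 -1.86954008  3.58695649] [-0.62211436 -0.05683537 -0.2854938 ] 55.04236574208517
```

View pics/s16.png

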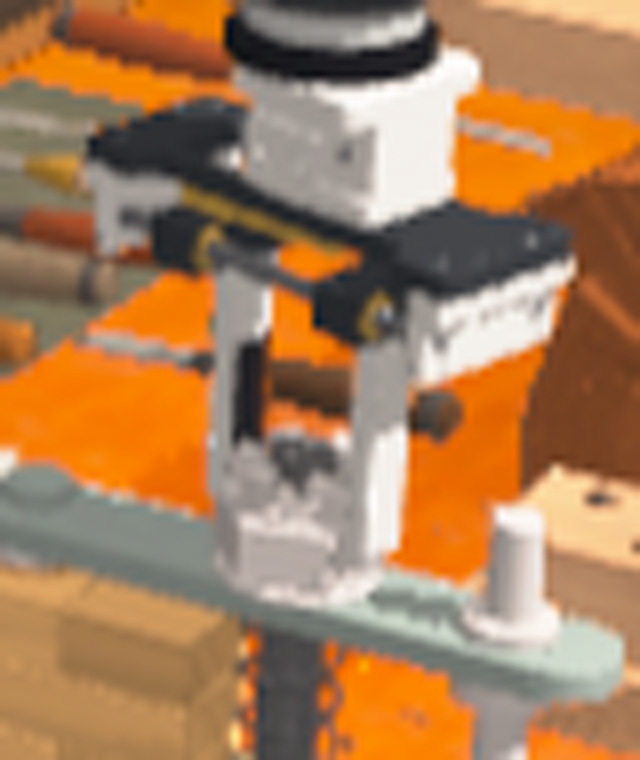

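Emit:
drive_tool(
  steps=[
    {"delta_pos": [0,-0.3,-0.3],"yaw": -0.1,"hand": 45},
    {"delta_pos": [0,0,-0.3],"yaw": -0.1,"hand": 45},
    {"delta_pos": [0,0,-0.3],"yaw": -0.1,"hand": 45},
    {"delta_pos": [0,0,-0.3],"yaw": -0.1,"hand": 45},
    {"delta_pos": [0,0,-0.3],"yaw": -0.1,"hand": 45},
  ],
)

```text
clock: 16.72
eef_pos: [656.7, -92.0, 132.9]
eef_rot: [3.141, 0.001, 2.387]
wrist_force: [-0.5, -0.4, 5.6]
finger_gap: 55.5
```

Emit:
drive_tool(
  steps=[
    {"delta_pos": [0,0,-0.3],"yaw": -0.1,"hand": 45},
    {"delta_pos": [0,0,-0.3],"yaw": -0.1,"hand": 45},
    {"delta_pos": [0,0,-0.3],"yaw": -0.1,"hand": 45},
    {"delta_pos": [0,0,-0.3],"yaw": -0.1,"hand": 45},
    {"delta_pos": [0,0,-0.3],"yaw": -0.1,"hand": 45},
  ],
)

```text
clock: 17.13
eef_pos: [656.5, -92.1, 131.5]
eef_rot: [3.141, 0.001, 1.887]
wrist_force: [-0.4, -0.9, 7.0]
finger_gap: 55.6
```

Emit:
drive_tool(
  steps=[
    {"delta_pos": [0,0,-0.3],"yaw": -0.1,"hand": 45},
    {"delta_pos": [0,0,-0.3],"yaw": -0.1,"hand": 45},
    {"delta_pos": [0,0,-0.3],"yaw": -0.1,"hand": 45},
    {"delta_pos": [0,0,0],"yaw": -0.04,"hand": 45},
    {"delta_pos": [0,0,0],"yaw": 0,"hand": 45},
  ],
)

```text
clock: 17.55
eef_pos: [656.4, -92.2, 130.5]
eef_rot: [3.141, 0.0, 1.549]
wrist_force: [-1.2, -2.6, 6.9]
finger_gap: 55.7
```

```bash
python3 - <<'E'
from h import *
s=manip.read_state();print(s['eef_pos'],s['eef_rot'],s['wrist_force'],s['moment'],s['finger_gap'])
c=snap('scene','scene17'); crop(c,290,130,390,225,8,'s17.png');crop(c,255,165,345,232,9,'s17b.png')
E
```

```text
[656.4068215  -92.15751131 130.48437166] [3.14105532e+00 2.18554421e-04 1.54884894e+00] [-1.17550612 -2.64424592  6.87298775] [-0.37443422  0.72401993 -0.21889002] 55.69995472837093
```

View pics/s17.png

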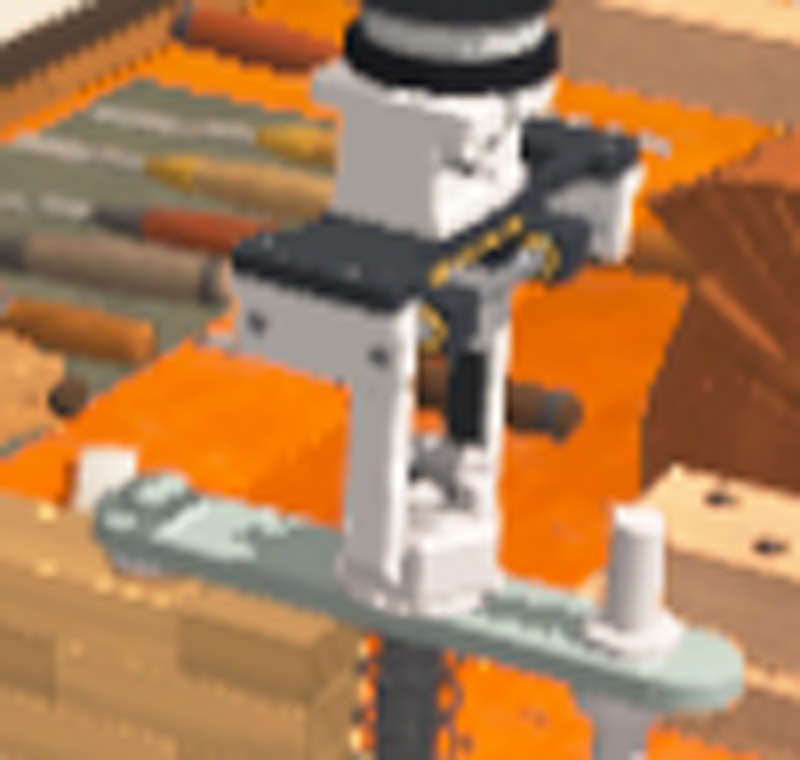

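View pics/s17b.png

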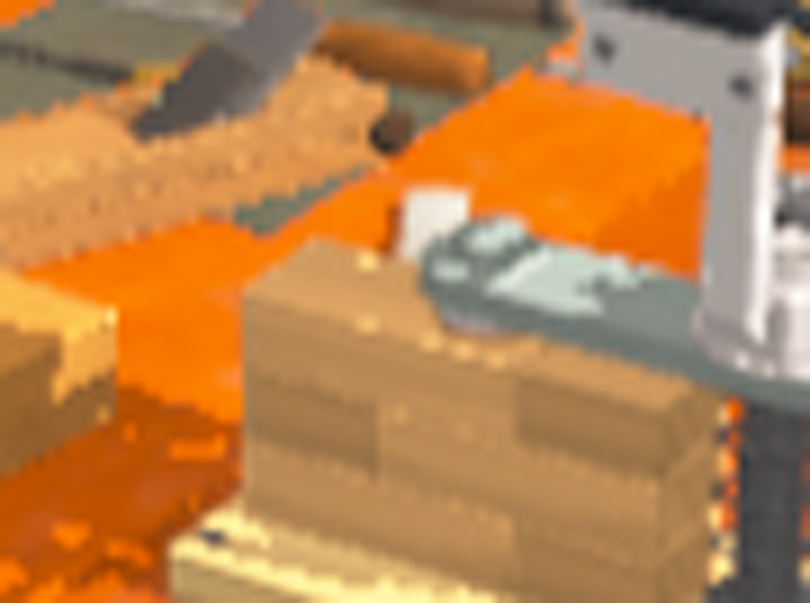

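Emit:
drive_tool(
  steps=[
    {"delta_pos": [0,0,-0.3],"yaw": -0.1,"hand": 45},
    {"delta_pos": [0,0,-0.3],"yaw": -0.1,"hand": 45},
    {"delta_pos": [0,0,-0.3],"yaw": -0.1,"hand": 45},
    {"delta_pos": [0,0,-0.3],"yaw": -0.1,"hand": 45},
    {"delta_pos": [0,0,-0.3],"yaw": -0.1,"hand": 45},
  ],
)

```text
clock: 18.02
eef_pos: [656.3, -92.1, 129.0]
eef_rot: [3.141, 0.0, 1.047]
wrist_force: [-3.2, -2.0, 8.1]
finger_gap: 55.5
```

```bash
python3 - <<'E'
from h import *
s=manip.read_state();print(s['eef_pos'],s['eef_rot'],s['wrist_force'],s['moment'],s['finger_gap'])
E
```

```text
[656.26540286 -92.1229792  129.02728632] [3.14137909e+00 6.12624152e-05 1.04715157e+00] [-3.23207425 -2.01566002  8.14083602] [-0.1767668   1.07643139  0.25627993] 55.54553768298114
```

Emit:
drive_tool(
  steps=[
    {"delta_pos": [0,0,-0.3],"yaw": -0.1,"hand": 45},
    {"delta_pos": [0,0,-0.3],"yaw": -0.1,"hand": 45},
    {"delta_pos": [0,0,-0.3],"yaw": -0.1,"hand": 45},
    {"delta_pos": [0,0,-0.3],"yaw": -0.1,"hand": 45},
  ],
)

```text
clock: 18.35
eef_pos: [656.2, -92.1, 127.9]
eef_rot: [-3.142, -0.0, 0.647]
wrist_force: [-5.2, -2.1, 8.8]
finger_gap: 55.5
```

```bash
python3 - <<'E'
from h import *
s=manip.read_state();print(s['eef_pos'],s['eef_rot'],s['wrist_force'],s['moment'],s['finger_gap'])
E
```

```text
[656.19548155 -92.06811574 127.94747289] [-3.14159210e+00 -6.15211462e-05  6.47184055e-01] [-5.23049901 -2.1171071   8.78119993] [0.09652232 1.21887072 0.23561325] 55.45131897536616
```

Emit:
drive_tool(
  steps=[
    {"delta_pos": [0,0,-0.2],"yaw": -0.075,"hand": 45},
    {"delta_pos": [0,0,-0.2],"yaw": -0.075,"hand": 45},
    {"delta_pos": [0,0,0],"yaw": 0,"hand": 45},
    {"delta_pos": [0,0,0],"yaw": 0,"hand": 45},
  ],
)

```text
clock: 18.68
eef_pos: [656.2, -92.0, 127.5]
eef_rot: [-3.141, -0.0, 0.501]
wrist_force: [-5.2, -1.5, 8.4]
finger_gap: 55.4
```

```bash
python3 - <<'E'
from h import *
s=manip.read_state();print(s['eef_pos'],s['eef_rot'],s['wrist_force'],s['moment'],s['finger_gap'])
E
```

```text
[656.17212396 -92.03558443 127.50568448] [-3.14132318e+00 -1.33913025e-04  5.01056585e-01] [-5.18000784 -1.53644715  8.42347374] [ 0.20048914  1.18739656 -0.15399097] 55.42580131291793
```

Emit:
drive_tool(
  steps=[
    {"delta_pos": [0,0,0],"yaw": 0,"hand": 75},
    {"delta_pos": [0,0,0],"yaw": 0,"hand": 75},
    {"delta_pos": [0,0,0],"yaw": 0,"hand": 75},
    {"delta_pos": [0,0,15],"yaw": 0,"hand": 75},
    {"delta_pos": [0,0,40],"yaw": 0,"hand": 60},
  ],
)

```text
clock: 19.1
eef_pos: [654.2, -91.5, 176.2]
eef_rot: [-3.135, 0.008, 0.5]
wrist_force: [0.9, -0.3, 0.2]
finger_gap: 71.0
```

Emit:
drive_tool(
  steps=[
    {"delta_pos": [0,0,15],"yaw": 0,"hand": 60},
    {"delta_pos": [-35,-18,0],"yaw": -0.1,"hand": 60},
    {"delta_pos": [-35,-18,0],"yaw": -0.1,"hand": 60},
    {"delta_pos": [-35,-18,0],"yaw": -0.1,"hand": 60},
    {"delta_pos": [-35,-18,0],"yaw": -0.1,"hand": 50},
  ],
)

```text
clock: 19.52
eef_pos: [514.6, -164.2, 196.1]
eef_rot: [-3.141, 0.0, 0.096]
wrist_force: [0.1, -1.1, 0.2]
finger_gap: 56.3
```

Emit:
drive_tool(
  steps=[
    {"delta_pos": [-35,-18,0],"yaw": -0.1,"hand": 45},
    {"delta_pos": [-35,-17.4,0],"yaw": -0.08,"hand": 45},
    {"delta_pos": [0,0,-40],"yaw": 0,"hand": 45},
    {"delta_pos": [0,0,-40],"yaw": 0,"hand": 45},
  ],
)

```text
clock: 19.85
eef_pos: [446.3, -200.8, 117.8]
eef_rot: [3.139, -0.006, -0.083]
wrist_force: [1.6, -0.0, -1.2]
finger_gap: 45.0
```

```bash
python3 - <<'E'
from h import *
s=manip.read_state();print(s['eef_pos'],s['eef_rot'],s['finger_gap'])
c=snap('scene','scene18'); crop(c,300,200,420,310,6,'s18.png');crop(c,315,165,375,215,13,'s18n.png')
c=snap('top','top18'); crop(c,305,135,355,185,12,'t18n.png'); crop(c,330,220,410,300,8,'t18c.png')
E
```

```text
[ 446.25092747 -200.82828007  117.77742378] [ 3.13918273 -0.00572546 -0.08303436] 45.03763977075377
```

View pics/t18n.png

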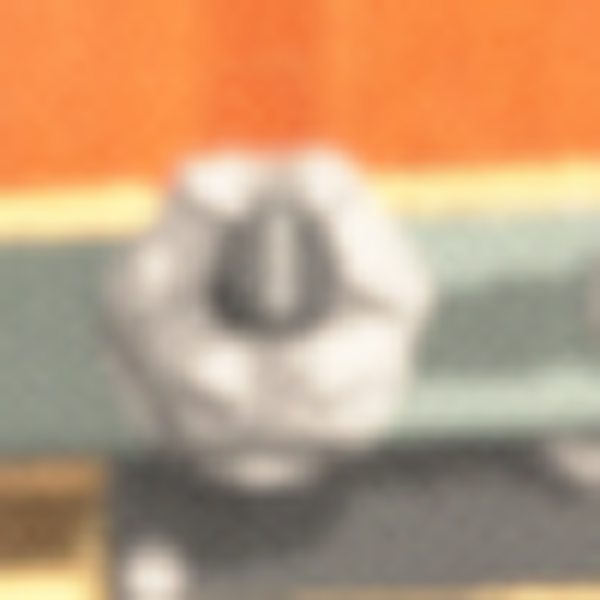

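View pics/s18n.png

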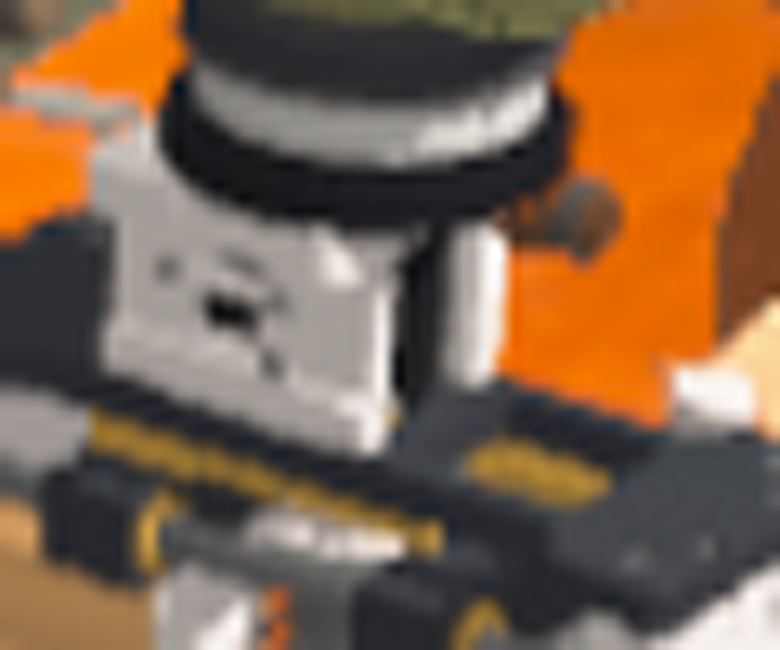

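View pics/s18.png

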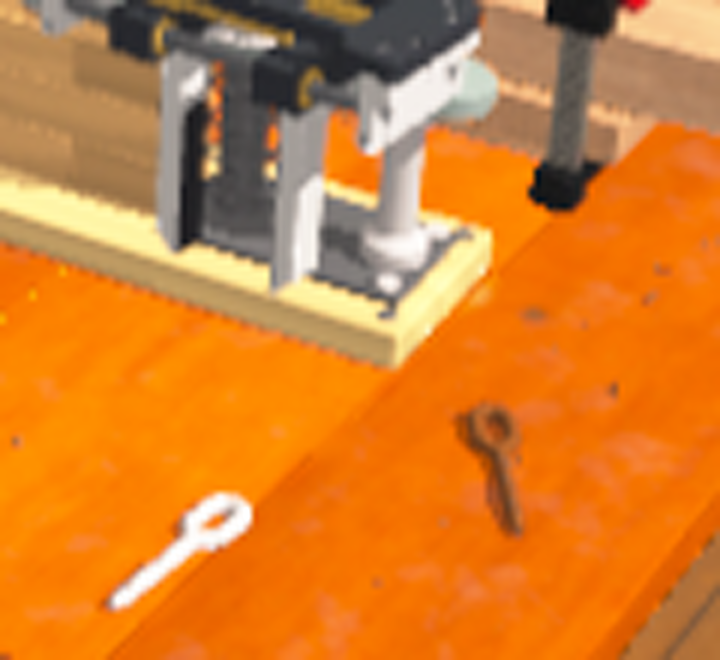

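View pics/t18c.png

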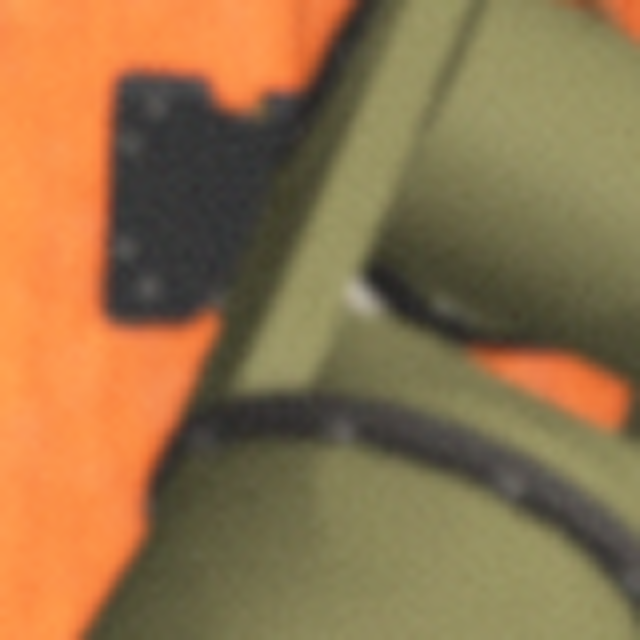

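Emit:
drive_tool(
  steps=[
    {"delta_pos": [0,0,-40],"yaw": 0,"hand": 45},
    {"delta_pos": [0,0,-40],"yaw": 0,"hand": 45},
    {"delta_pos": [0,0,-30],"yaw": 0,"hand": 45},
    {"delta_pos": [0,0,-15],"yaw": 0,"hand": 45},
    {"delta_pos": [0,0,0],"yaw": 0,"hand": 45},
  ],
)

```text
clock: 20.37
eef_pos: [445.9, -198.7, -10.0]
eef_rot: [-3.14, 0.004, -0.08]
wrist_force: [0.0, -0.5, 0.6]
finger_gap: 45.1
```

```bash
python3 - <<'E'
from h import *
s=manip.read_state();print(s['eef_pos'],s['eef_rot'],s['wrist_force'])
c=snap('scene','scene19'); crop(c,290,220,370,310,8,'s19.png')
E
```

```text
[ 445.91156645 -198.70919161   -9.96285381] [-3.1398788   0.00370106 -0.07992126] [ 0.04362759 -0.51490627  0.55248235]
```

View pics/s19.png

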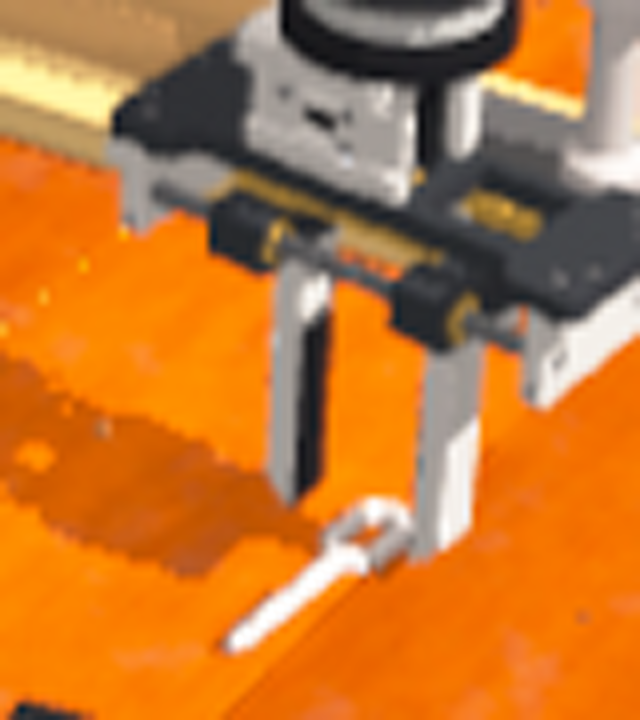

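Emit:
drive_tool(
  steps=[
    {"delta_pos": [0,-1,-4],"yaw": 0,"hand": 45},
    {"delta_pos": [0,0,0],"yaw": 0,"hand": 45},
    {"delta_pos": [0,0,0],"yaw": 0,"hand": 45},
  ],
)

```text
clock: 20.67
eef_pos: [447.2, -200.8, -11.2]
eef_rot: [3.141, -0.002, -0.081]
wrist_force: [-0.3, 0.6, -0.3]
finger_gap: 45.1
```

Emit:
drive_tool(
  steps=[
    {"delta_pos": [0,0,0],"yaw": 0,"hand": 45},
    {"delta_pos": [0,0,0],"yaw": 0,"hand": 45},
  ],
)

```text
clock: 20.83
eef_pos: [446.7, -200.6, -11.8]
eef_rot: [3.141, -0.001, -0.081]
wrist_force: [0.6, -0.3, 0.6]
finger_gap: 44.8
```

Emit:
drive_tool(
  steps=[
    {"delta_pos": [0,0,-3],"yaw": 0,"hand": 45},
    {"delta_pos": [0,0,0],"yaw": 0,"hand": 45},
    {"delta_pos": [0,0,0],"yaw": 0,"hand": 45},
  ],
)

```text
clock: 21.08
eef_pos: [446.3, -200.3, -15.7]
eef_rot: [-3.141, 0.0, -0.081]
wrist_force: [-0.3, 0.6, -0.8]
finger_gap: 45.2
```

Emit:
drive_tool(
  steps=[
    {"delta_pos": [0,0,0],"yaw": 0,"hand": 12},
    {"delta_pos": [0,0,0],"yaw": 0,"hand": 12},
    {"delta_pos": [0,0,0],"yaw": 0,"hand": 12},
    {"delta_pos": [0,0,0],"yaw": 0,"hand": 12},
    {"delta_pos": [0,0,0],"yaw": 0,"hand": 12},
  ],
  squeeze=40,
)

```text
clock: 21.5
eef_pos: [446.4, -200.4, -15.5]
eef_rot: [-3.142, -0.0, -0.081]
wrist_force: [-1.0, 0.4, 0.6]
finger_gap: 22.3
```

```bash
python3 - <<'E'
from h import *
s=manip.read_state();print(s['eef_pos'],s['eef_rot'],s['wrist_force'],s['finger_gap'])
c=snap('scene','scene20'); crop(c,290,220,370,310,8,'s20.png')
E
```

```text
[ 446.38718018 -200.36793557  -15.51242593] [-3.14158576e+00 -5.77743985e-05 -8.12179432e-02] [-0.97402388  0.3604703   0.60709769] 22.30627786012608
```

View pics/s20.png

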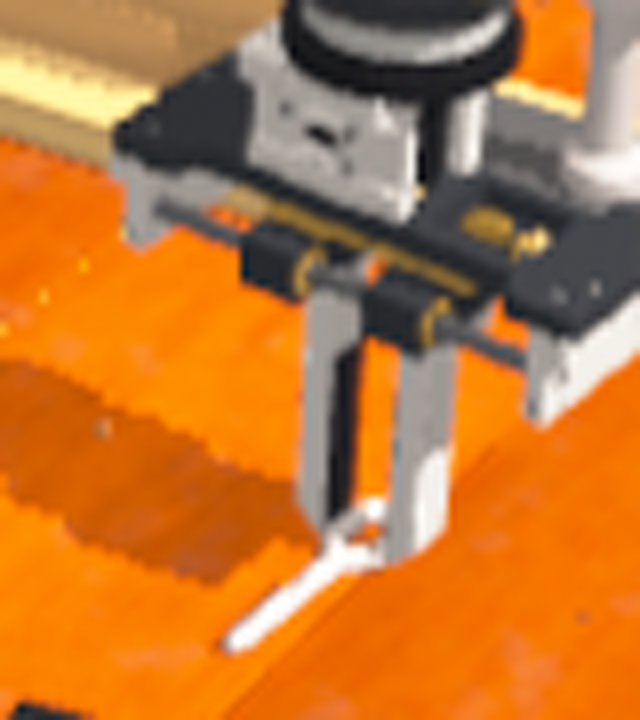

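Emit:
drive_tool(
  steps=[
    {"delta_pos": [0,0,0],"yaw": 0,"hand": 12},
    {"delta_pos": [0,0,20],"yaw": 0,"hand": 12},
    {"delta_pos": [0,0,10],"yaw": 0,"hand": 12},
  ],
)

```text
clock: 21.8
eef_pos: [446.5, -200.5, 15.5]
eef_rot: [3.142, -0.0, -0.081]
wrist_force: [-0.2, 0.8, 0.2]
finger_gap: 22.7
```

```bash
python3 - <<'E'
from h import *
c=snap('scene','scene21'); crop(c,290,210,370,300,8,'s21.png')
E
```

```text
(no output)
```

View pics/s21.png

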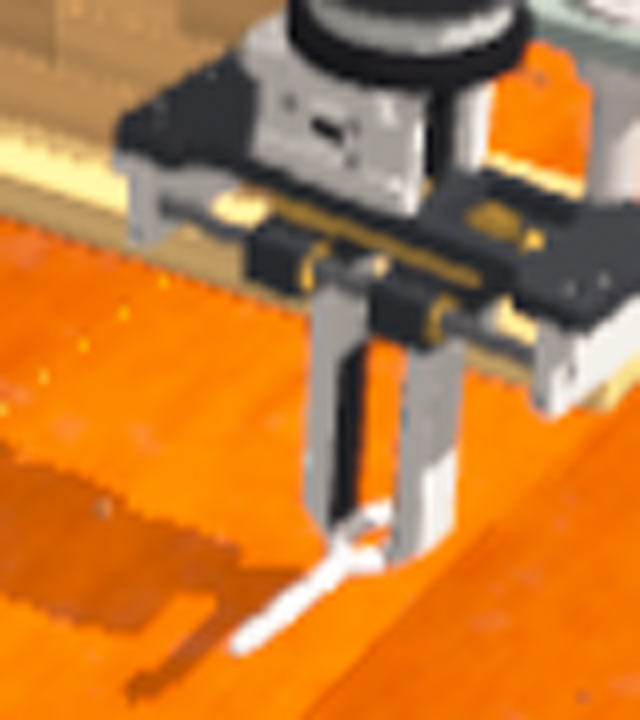

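Emit:
drive_tool(
  steps=[
    {"delta_pos": [0,0,35],"yaw": 0.123,"hand": 12},
    {"delta_pos": [0,0,35],"yaw": 0.123,"hand": 12},
    {"delta_pos": [0,0,35],"yaw": 0.123,"hand": 12},
    {"delta_pos": [0,0,34],"yaw": 0.123,"hand": 12},
    {"delta_pos": [8,12,0],"yaw": 0.123,"hand": 12},
  ],
)

```text
clock: 22.27
eef_pos: [456.1, -190.5, 159.7]
eef_rot: [3.133, -0.005, 0.538]
wrist_force: [1.1, 0.1, 0.5]
finger_gap: 22.9
```

Emit:
drive_tool(
  steps=[
    {"delta_pos": [8,10,0],"yaw": 0.123,"hand": 12},
    {"delta_pos": [8,10,0],"yaw": 0.123,"hand": 12},
    {"delta_pos": [8,10,0],"yaw": 0.123,"hand": 12},
    {"delta_pos": [8,10,0],"yaw": 0.123,"hand": 12},
    {"delta_pos": [8,10,0],"yaw": 0.123,"hand": 12},
  ],
)

```text
clock: 22.68
eef_pos: [494.7, -137.9, 153.2]
eef_rot: [3.141, -0.0, 1.155]
wrist_force: [0.0, -0.4, -0.1]
finger_gap: 22.6
```

Emit:
drive_tool(
  steps=[
    {"delta_pos": [8,10,0],"yaw": 0.123,"hand": 12},
    {"delta_pos": [8,10,0],"yaw": 0.123,"hand": 12},
    {"delta_pos": [8,10,0],"yaw": 0.123,"hand": 12},
    {"delta_pos": [8,10,0],"yaw": 0.123,"hand": 12},
    {"delta_pos": [4,10,0],"yaw": 0.123,"hand": 12},
  ],
)

```text
clock: 23.1
eef_pos: [531.0, -87.8, 153.1]
eef_rot: [3.141, 0.0, 1.77]
wrist_force: [0.2, -0.2, -0.5]
finger_gap: 22.5
```

Emit:
drive_tool(
  steps=[
    {"delta_pos": [0,0,0],"yaw": 0.123,"hand": 12},
    {"delta_pos": [0,0,0],"yaw": 0.123,"hand": 12},
    {"delta_pos": [0,0,0],"yaw": 0.123,"hand": 12},
    {"delta_pos": [0,0,0],"yaw": 0.123,"hand": 12},
    {"delta_pos": [0,0,0],"yaw": 0.123,"hand": 12},
  ],
)

```text
clock: 23.52
eef_pos: [530.4, -88.4, 153.1]
eef_rot: [3.142, 0.0, 2.385]
wrist_force: [0.4, -0.2, -0.0]
finger_gap: 22.2
```

Emit:
drive_tool(
  steps=[
    {"delta_pos": [0,0,0],"yaw": 0.123,"hand": 12},
    {"delta_pos": [0,0,0],"yaw": 0.123,"hand": 12},
    {"delta_pos": [0,0,0],"yaw": 0.123,"hand": 12},
    {"delta_pos": [0,0,0],"yaw": 0.123,"hand": 12},
    {"delta_pos": [0,0,0],"yaw": 0.123,"hand": 12},
  ],
)

```text
clock: 23.93
eef_pos: [530.4, -88.4, 153.1]
eef_rot: [-3.142, 0.0, 3.0]
wrist_force: [0.1, -0.7, -0.6]
finger_gap: 23.0
```

Emit:
drive_tool(
  steps=[
    {"delta_pos": [0,0,0],"yaw": 0.12,"hand": 12},
    {"delta_pos": [0,0,0],"yaw": 0,"hand": 12},
    {"delta_pos": [0,0,0],"yaw": 0,"hand": 12},
  ],
)

```text
clock: 24.18
eef_pos: [530.4, -88.4, 153.2]
eef_rot: [3.142, -0.0, 3.11]
wrist_force: [0.5, 0.5, -0.6]
finger_gap: 22.6
```

```bash
python3 - <<'E'
from h import *
c=snap('scene','scene22'); crop(c,270,130,370,230,7,'s22.png')
c=snap('top','top22'); crop(c,290,135,370,205,10,'t22.png')
E
```

```text
(no output)
```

View pics/s22.png

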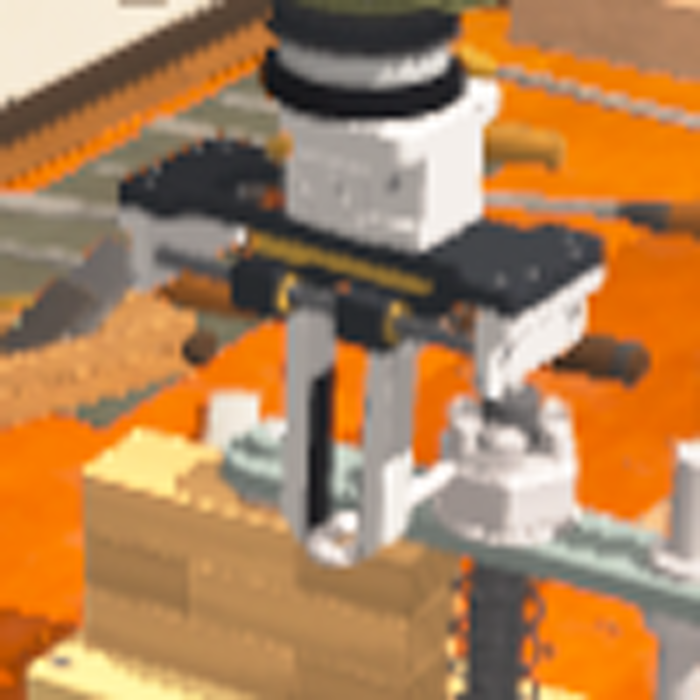

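View pics/t22.png

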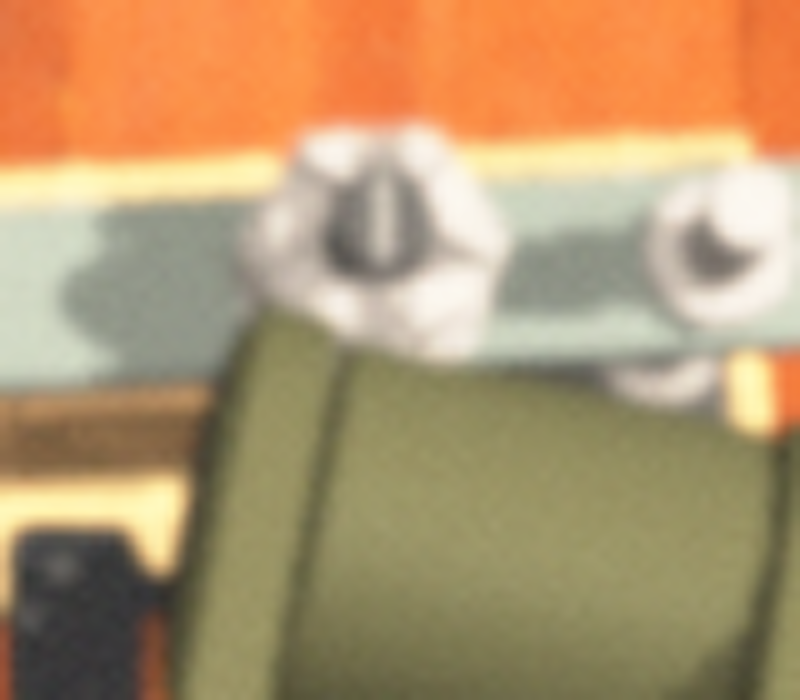

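```bash
python3 - <<'E'
from h import *
c=load('scene22')
n=np.array([656.3,-92.0])
h=-0.027
for nm,p in [('tip',(608.3,-90.5,172.7)),('tip top',(608.3,-90.5,176.7)),('eye',(530.4,-88.4,172.7)),('slot mouth',(n[0]-26,n[1]+.7,174)),('stud top',(n[0],n[1],191)),('slot upper L',(n[0]-26,n[1]+7.7,180.5)),('slot upper R',(n[0]-26,n[1]-6.3,180.5)),('slot low L',(n[0]-26,n[1]+7.7,167.5)),('slot low R',(n[0]-26,n[1]-6.3,167.5))]:
    u,v=proj(c,p);print(nm,((u+.5-300)*12).round(),((v+.5-175)*12).round())
crop(c,300,175,360,215,12,'s22b.png')
E
```

```text
tip 413.0 264.0
tip top 414.0 249.0
eye 233.0 385.0
slot mouth 462.0 227.0
stud top 522.0 126.0
slot upper L 438.0 195.0
slot upper R 489.0 210.0
slot low L 435.0 244.0
slot low R 486.0 259.0
```

View pics/s22b.png

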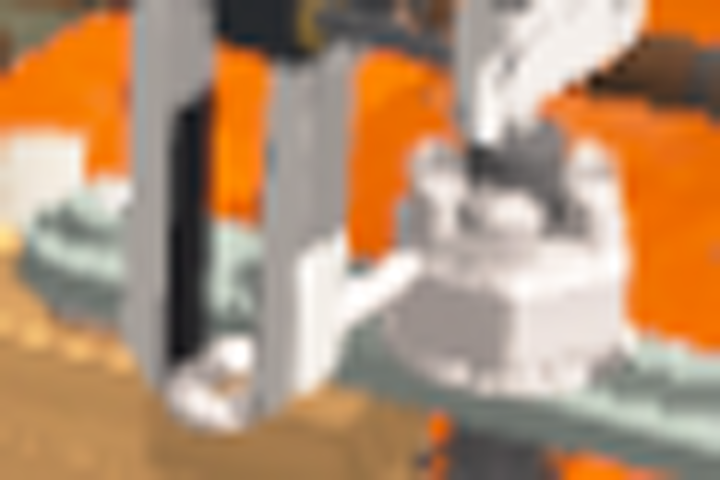

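Emit:
drive_tool(
  steps=[
    {"delta_pos": [8,-0.2,1],"yaw": 0.004,"hand": 12},
    {"delta_pos": [8,-0.3,0],"yaw": 0,"hand": 12},
    {"delta_pos": [4,0,0],"yaw": 0,"hand": 12},
    {"delta_pos": [4,-0.3,0],"yaw": 0,"hand": 12},
    {"delta_pos": [4,0,0],"yaw": 0,"hand": 12},
  ],
)

```text
clock: 24.7
eef_pos: [558.9, -89.2, 154.2]
eef_rot: [3.142, -0.0, 3.117]
wrist_force: [-0.1, -0.5, -0.8]
finger_gap: 22.5
```

Emit:
drive_tool(
  steps=[
    {"delta_pos": [4,-0.2,0],"yaw": 0,"hand": 12},
    {"delta_pos": [4,0,0],"yaw": 0,"hand": 12},
    {"delta_pos": [0,0,0],"yaw": 0,"hand": 12},
  ],
)

```text
clock: 24.95
eef_pos: [566.9, -89.4, 154.3]
eef_rot: [3.142, 0.0, 3.118]
wrist_force: [-0.8, -0.3, 0.4]
finger_gap: 22.9
```

```bash
python3 - <<'E'
from h import *
s=manip.read_state();print(s['eef_pos'],s['eef_rot'],s['wrist_force'],s['moment'])
c=snap('scene','scene23'); crop(c,305,165,365,210,13,'s23.png')
E
```

```text
[566.90757778 -89.36793894 154.32428404] [3.14155823e+00 2.35559224e-06 3.11772899e+00] [-0.8460517  -0.33482303  0.40190321] [ 0.06108413 -0.1400465  -0.00190748]
```

View pics/s23.png

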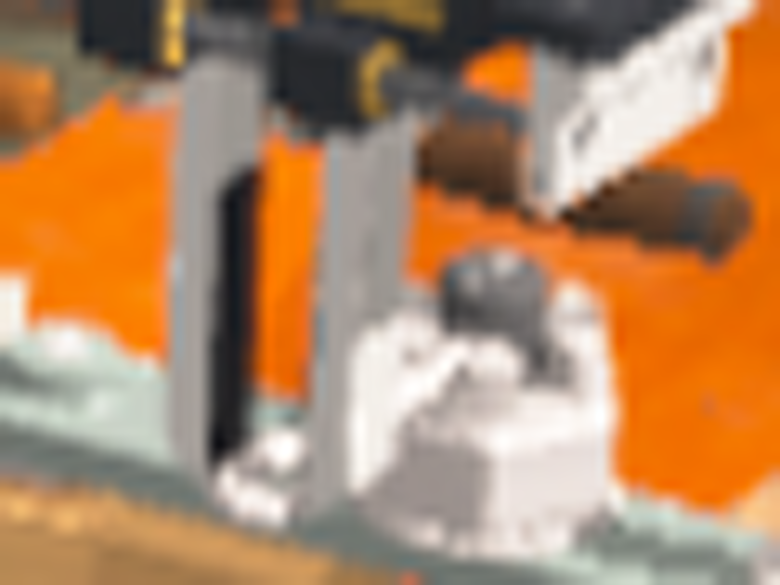

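Emit:
drive_tool(
  steps=[
    {"delta_pos": [3,-0.1,0],"yaw": 0,"hand": 12},
    {"delta_pos": [3,-0.1,0],"yaw": 0,"hand": 12},
    {"delta_pos": [0,0,0],"yaw": 0,"hand": 12},
  ],
)

```text
clock: 25.25
eef_pos: [572.7, -89.6, 154.5]
eef_rot: [3.142, 0.0, 3.118]
wrist_force: [0.1, -0.1, -0.9]
finger_gap: 22.6
```

Emit:
drive_tool(
  steps=[
    {"delta_pos": [4,-0.1,0],"yaw": 0,"hand": 12},
    {"delta_pos": [4,-0.1,0],"yaw": 0,"hand": 12},
    {"delta_pos": [0,0,0],"yaw": 0,"hand": 12},
  ],
)

```text
clock: 25.5
eef_pos: [580.9, -89.8, 154.4]
eef_rot: [-3.142, 0.0, 3.118]
wrist_force: [0.5, 0.5, -1.0]
finger_gap: 22.9
```

Emit:
drive_tool(
  steps=[
    {"delta_pos": [5,-0.1,0],"yaw": 0,"hand": 12},
    {"delta_pos": [5,-0.2,0],"yaw": 0,"hand": 12},
    {"delta_pos": [0,0,0],"yaw": 0,"hand": 12},
  ],
)

```text
clock: 25.75
eef_pos: [591.1, -90.1, 154.4]
eef_rot: [-3.142, 0.0, 3.118]
wrist_force: [-0.2, -0.1, -0.7]
finger_gap: 22.3
```

Sliding freely in the hole. On to the stop.

Emit:
drive_tool(
  steps=[
    {"delta_pos": [5,-0.1,0],"yaw": 0,"hand": 12},
    {"delta_pos": [5,-0.2,0],"yaw": 0,"hand": 12},
    {"delta_pos": [4,-0.1,0],"yaw": 0,"hand": 12},
    {"delta_pos": [2,0,0],"yaw": 0,"hand": 12},
    {"delta_pos": [0,0,0],"yaw": 0,"hand": 12},
  ],
)

```text
clock: 26.17
eef_pos: [606.7, -90.5, 154.3]
eef_rot: [3.142, -0.0, 3.118]
wrist_force: [0.5, 0.2, 0.0]
finger_gap: 22.7
```

Emit:
drive_tool(
  steps=[
    {"delta_pos": [1.5,0,0],"yaw": 0,"hand": 12},
    {"delta_pos": [0,0,0],"yaw": 0,"hand": 12},
  ],
)

```text
clock: 26.33
eef_pos: [607.9, -90.5, 154.4]
eef_rot: [-3.142, 0.0, 3.118]
wrist_force: [0.1, 0.5, -0.8]
finger_gap: 22.9
```

```bash
python3 - <<'E'
from h import *
s=manip.read_state();print(s['eef_pos'],s['eef_rot'],s['wrist_force'],s['moment'])
c=snap('scene','scene24'); crop(c,305,155,375,210,11,'s24.png')
c=snap('top','top24'); crop(c,290,125,370,205,9,'t24.png')
E
```

```text
[607.94438689 -90.46208857 154.43345224] [-3.14157618e+00  6.84136290e-06  3.11780671e+00] [ 0.11266242  0.53143485 -0.7952353 ] [ 0.05226253 -0.07424932 -0.00382535]
```

View pics/s24.png

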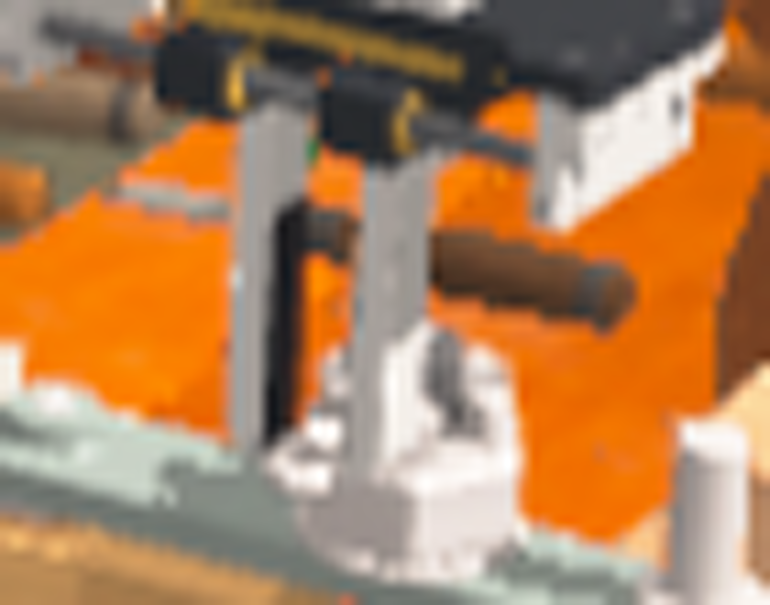

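View pics/t24.png

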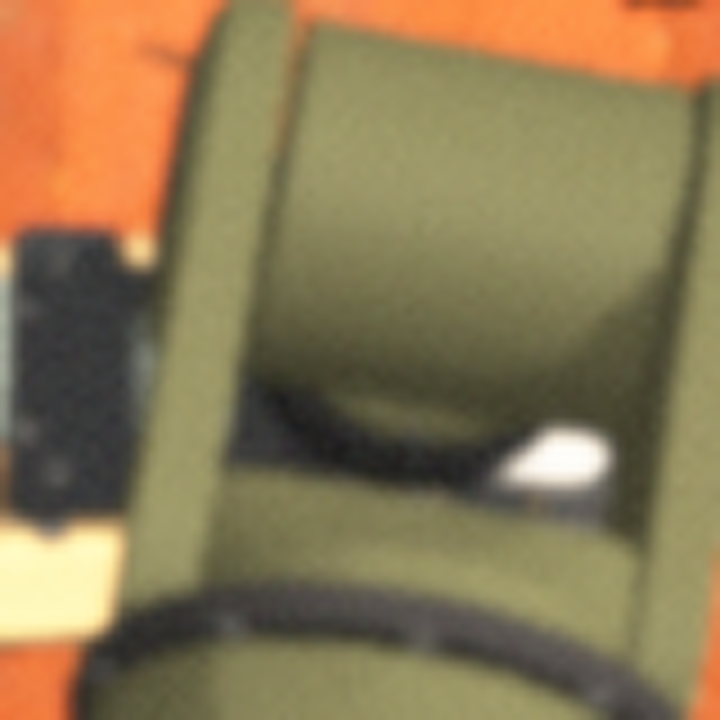

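Emit:
drive_tool(
  steps=[
    {"delta_pos": [1.5,0,0],"yaw": 0,"hand": 12},
    {"delta_pos": [1.5,-0.1,0],"yaw": 0,"hand": 12},
    {"delta_pos": [0,0,0],"yaw": 0,"hand": 12},
  ],
)

```text
clock: 26.68
eef_pos: [611.1, -90.6, 154.5]
eef_rot: [-3.142, 0.0, 3.118]
wrist_force: [-0.9, -0.3, -0.6]
finger_gap: 22.6
```

Emit:
drive_tool(
  steps=[
    {"delta_pos": [1.2,0,0],"yaw": 0,"hand": 12},
    {"delta_pos": [0,0,0],"yaw": 0,"hand": 12},
  ],
)

```text
clock: 26.85
eef_pos: [612.2, -90.6, 154.4]
eef_rot: [-3.142, 0.0, 3.118]
wrist_force: [-0.8, 0.1, -0.1]
finger_gap: 22.4
```

Emit:
drive_tool(
  steps=[
    {"delta_pos": [1.2,0,0],"yaw": 0,"hand": 12},
    {"delta_pos": [0,0,0],"yaw": 0,"hand": 12},
  ],
)

```text
clock: 27.02
eef_pos: [613.3, -90.7, 154.4]
eef_rot: [-3.141, -0.0, 3.118]
wrist_force: [0.4, 0.1, -0.6]
finger_gap: 22.6
```

Emit:
drive_tool(
  steps=[
    {"delta_pos": [1,0,0],"yaw": 0,"hand": 12},
    {"delta_pos": [0,0,0],"yaw": 0,"hand": 12},
  ],
)

```text
clock: 27.18
eef_pos: [614.0, -90.8, 154.3]
eef_rot: [-3.141, -0.001, 3.118]
wrist_force: [-3.9, -2.8, -0.9]
finger_gap: 22.6
```

Emit:
drive_tool(
  steps=[
    {"delta_pos": [1,0,0],"yaw": 0,"hand": 12},
    {"delta_pos": [0,0,0],"yaw": 0,"hand": 12},
  ],
)

```text
clock: 27.35
eef_pos: [614.8, -91.1, 154.2]
eef_rot: [-3.141, -0.001, 3.117]
wrist_force: [-3.8, -4.4, 0.0]
finger_gap: 22.3
```

Emit:
drive_tool(
  steps=[
    {"delta_pos": [-0.8,-0.6,0],"yaw": 0,"hand": 12},
    {"delta_pos": [0,0,0],"yaw": 0,"hand": 40},
    {"delta_pos": [0,0,0],"yaw": 0,"hand": 40},
    {"delta_pos": [0,0,0],"yaw": 0,"hand": 40},
    {"delta_pos": [0,0,0],"yaw": 0,"hand": 40},
  ],
)

```text
clock: 27.77
eef_pos: [614.6, -91.0, 154.6]
eef_rot: [3.141, 0.0, 3.118]
wrist_force: [-0.8, -0.8, -0.2]
finger_gap: 39.9
```

Emit:
drive_tool(
  steps=[
    {"delta_pos": [0,0,10],"yaw": 0,"hand": 40},
    {"delta_pos": [0,0,30],"yaw": 0,"hand": 40},
    {"delta_pos": [-20,0,35],"yaw": 0,"hand": 40},
    {"delta_pos": [-40,-10,0],"yaw": 0,"hand": 40},
    {"delta_pos": [-40,-10,0],"yaw": 0,"hand": 40},
  ],
)

```text
clock: 28.18
eef_pos: [514.2, -111.1, 231.5]
eef_rot: [-3.141, 0.004, 3.119]
wrist_force: [0.8, -1.4, -0.8]
finger_gap: 39.9
```

Emit:
drive_tool(
  steps=[
    {"delta_pos": [-40,-10,0],"yaw": 0,"hand": 40},
    {"delta_pos": [-40,-10,0],"yaw": 0,"hand": 40},
    {"delta_pos": [-40,-10,0],"yaw": 0,"hand": 40},
    {"delta_pos": [-30,-25,0],"yaw": 0,"hand": 40},
    {"delta_pos": [0,-40,0],"yaw": 0,"hand": 40},
  ],
)

```text
clock: 28.6
eef_pos: [361.1, -205.0, 231.4]
eef_rot: [-3.14, 0.002, 3.12]
wrist_force: [2.4, 1.4, 0.5]
finger_gap: 39.7
```

```bash
python3 - <<'E'
from h import *
s=manip.read_state();print(s['eef_pos'],s['wrist_force'],s['clock'])
c=snap('scene','scene25'); save(c['frame'],'scene25.png');crop(c,315,165,375,215,13,'s25.png');crop(c,255,165,345,232,9,'s25b.png')
c=snap('top','top25'); save(c['frame'],'top25.png');crop(c,295,130,365,200,10,'t25.png'); crop(c,240,130,340,200,8,'t25b.png')
E
```

```text
[ 361.09732314 -205.01876314  231.38106484] [2.35497223 1.38092589 0.54396066] 28.6
```

View pics/s25.png

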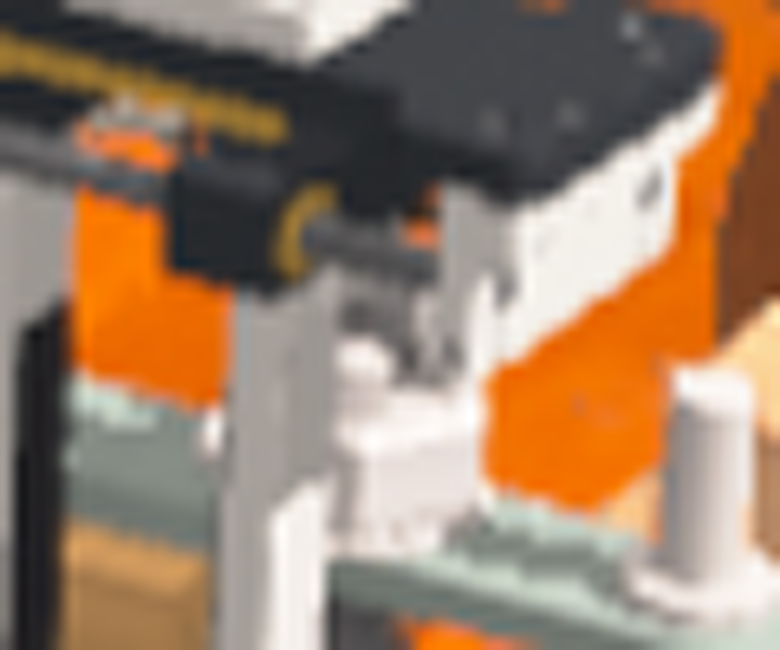

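View pics/t25.png

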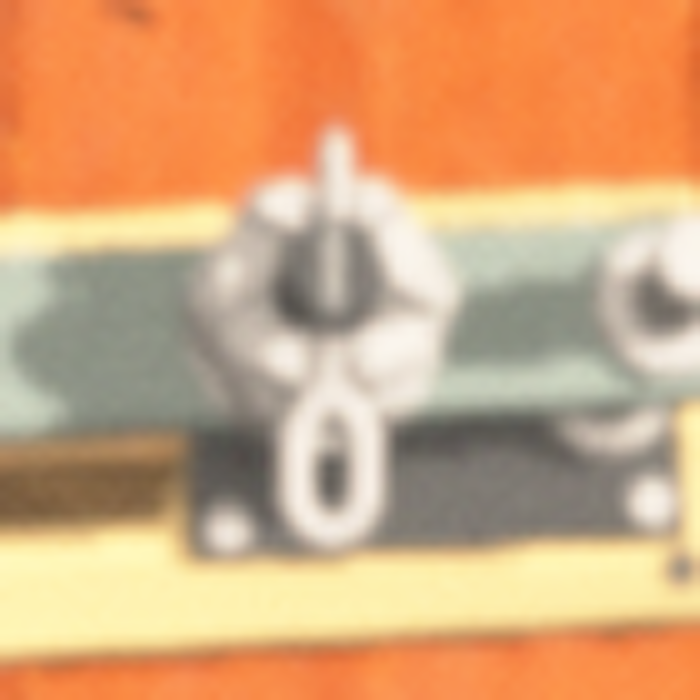

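View pics/s25b.png

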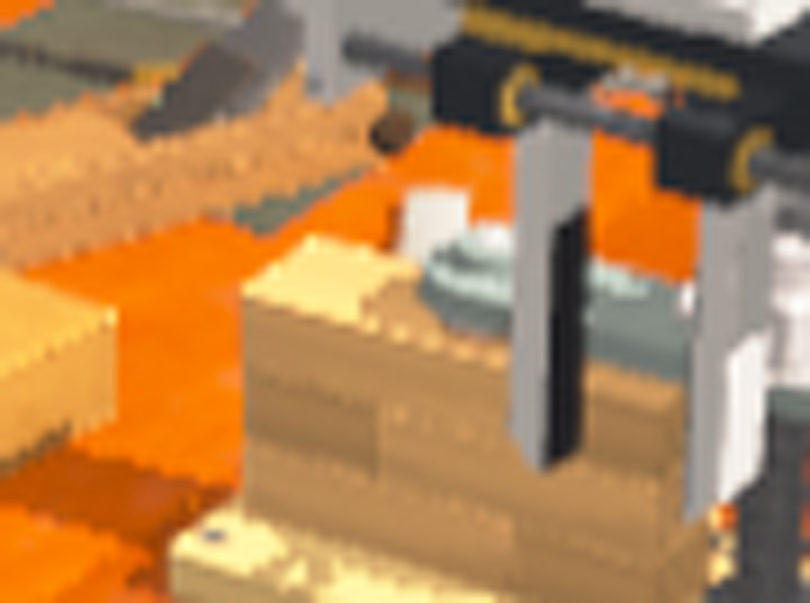

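View pics/top25.png

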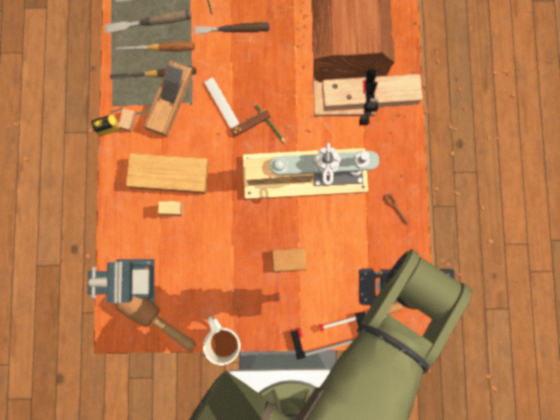

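```bash
python3 - <<'E'
from h import *
c=load('top25')
q=lambda x,y,z:ray(c,(x+.5)/10-.5+295,(y+.5)/10-.5+130,z)
t=q(335,125,174);e0=q(332,550,174);s=q(330,285,191);print('tip',t,'eye end',e0,'stud',s, 'len',np.linalg.norm((t-e0)[:2]))
d=(t-e0)[:2]/np.linalg.norm((t-e0)[:2]);print('ang',np.arctan2(d[1],d[0]),'tip-stud',np.linalg.norm((t-s)[:2]),'mid',t[:2]-30*d-s[:2])
s0=load('top0');
a=cv2.absdiff(c['frame'],s0['frame']).sum(2)
for n,p in [('half',(155,200,185,218)),('base',(124,150,210,195)),('sand',(270,245,308,273))]:
    x0,y0,x1,y1=p;print(n,a[y0:y1,x0:x1].mean())
print(manip.read_state()['eef_pos'],manip.read_state()['wrist_force'])
crop(c,90,130,220,260,4,'t25c.png')
E
```

```text
tip [694.88032319 -92.76743374 174.        ] eye end [594.65561526 -89.50486421 174.        ] stud [652.96484246 -88.99486442 191.        ] len 100.2777963387767
ang -0.03254105616562491 tip-stud 42.08491183495402 mid [11.93136313 -2.79650991]
half 13.924074074074074
base 14.408010335917313
sand 13.854323308270677
[ 363.52855481 -209.55376566  230.80037177] [ 0.6365844   0.26421292 -0.87880654]
```

View pics/t25b.png

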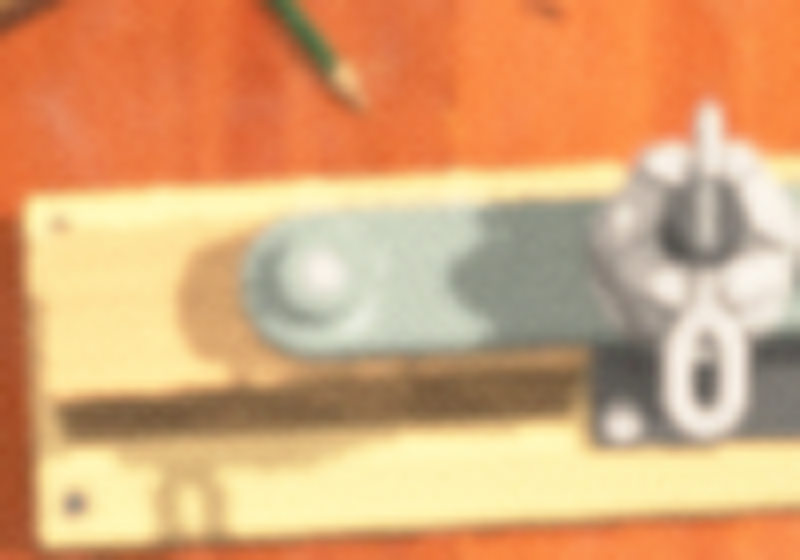

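```bash
python3 - <<'E'
from h import *
c=load('top25');f=c['frame'].astype(float).sum(2)
print('eye rows',[(r,int(f[r,327:330].mean())) for r in range(164,189)])
print('tip rows',[(r,int(c['frame'][r,328,2]),int(c['frame'][r,328,1])) for r in range(138,152)])
for r in (178,179,180): print(f[r,318:340].astype(int))
for v in (183.5,184,184.5): print(v,ray(c,328,v,174))
for v in (142,142.5,143): print(v,ray(c,328.3,v,174))
print(proj(c,(656.4,-91,191)))
E
```

```text
eye rows [(164, 589), (165, 631), (166, 644), (167, 653), (168, 679), (169, 698), (170, 684), (171, 616), (172, 544), (173, 538), (174, 534), (175, 443), (176, 358), (177, 352), (178, 355), (179, 396), (180, 489), (181, 621), (182, 690), (183, 673), (184, 574), (185, 512), (186, 583), (187, 647), (188, 665)]
tip rows [(138, 62, 124), (139, 63, 126), (140, 70, 127), (141, 84, 134), (142, 121, 157), (143, 167, 195), (144, 199, 220), (145, 212, 226), (146, 215, 227), (147, 215, 228), (148, 214, 227), (149, 216, 228), (150, 210, 223), (151, 193, 207)]
[269 266 266 284 401 587 695 687 528 329 308 428 612 701 684 521 384 360
 360 359 369 364]
[316 288 273 293 409 582 695 693 561 378 345 467 625 705 677 512 391 361
 366 360 367 369]
[403 352 299 296 390 553 686 700 628 487 439 542 657 696 648 497 390 362
 366 364 367 358]
183.5 [597.10009781 -90.14345836 174.        ]
184 [595.93187204 -90.1134981  174.        ]
184.5 [594.76391282 -90.08354468 174.        ]
142 [694.99088603 -93.3518201  174.        ]
142.5 [693.80021547 -93.32120384 174.        ]
143 [692.60981918 -93.29059463 174.        ]
(np.float64(328.38901728111017), np.float64(156.5643125020503))
```

```bash
python3 - <<'E'
from h import *
print(manip.read_state()['clock'],manip.read_state()['wrist_force']); print(manip.sign_off())
E
```

```text
28.7 [ 0.6365844   0.26421292 -0.87880654]
the job is handed in; nothing more can be done
None
```

The job is done and handed in at 28.7 s. The block is in its place, the nut is screwed down with a slot in line with the hole, and the cotter is through.

**Block:** I carried the full-length block to free bench and tipped it flat with one finger. I gripped it across its width and slid it along the second course under the foot until it butted the half block at about 11 N. In the pictures it lies flush with the courses.

**Nut:** I turned it clockwise about 2.63 rad, to the slot line in line with the scribed mark on the stud. From the visible start angle, this is the first alignment after the foot touches. By the given figures the foot should press with roughly 34 N. I worked that out and did not measure it, and the rise in nut torque could not be read clearly.

**Cotter:** I pushed the bare steel cotter through slot and hole without resistance until the eye met the crown at about 4 N, then let go. The last top picture puts mid-shank about 6 to 7 mm past the hole's centre (limit 10). The point is about 37 mm from the axis, and the direction is within about 0.01 rad of the hole. One rougher reading from the same picture gave 12 mm for mid-shank. I set it aside because its stud position was about 3.5 mm off my two other measurements.

**Other things on the bench:** the half block, base block and sanding block match the first picture, and the arm stands clear.

**What disagreed:** the fingertips sat 17 mm behind the reported TCP, not ahead of it as described. The first two grips therefore failed, and on the second the fingers pressed on the block's top at about 15 N. I corrected for this afterwards.

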